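Build the dip tower

ROBOT

A 7-joint arm with a two-finger parallel gripper is mounted at the origin on a cart in front of the work surface, level with it; the furniture and walls round the work are solid. World frame = base frame: x ahead of the robot, y to its left, z up, the work surface at z = 0. Lengths are in m, angles in rad, forces in N, time in s.
With the tool pointing down it reaches from about 0.4 to 0.85 m from the base axis. Payload 10.4 kg.
Tool frame: the origin (TCP) lies at the very end of the fingers, on their centre line; the grasp point (between the pads) lies 19 mm behind it (arm.pinch_z is the distance from the TCP to the grasp point, in m); z points along the fingers, y is the direction in which the jaws open and shut (so a half turn about z gives the same grasp; the last joint's range is limited). The gripper opens to 85 mm and grips with 20 to 120 N. Pads are 22 mm wide; open, the fingers measure 114 mm over their backs; the gripper's body (76 mm by 85 mm) begins 54 mm behind the grasp point. The pads swing forward as they close: fully open they stand 13 mm farther back than shut.
Start: joints at [1.128, 0.332, -0.065, 1.46, 0.022, 1.35, -0.088], TCP at [0.255, -0.571, 0.231] pointing down, gripper open.
Joint ranges: [-2.6, 2.6], [-0.5, 2.12], [-1.47, 1.34], [0.16, 2.42], [-1.27, 4.41], [0.06, 2.06], [-2.6, 2.6]. Speed limits (rad/s): [2.22, 2.22, 2.79, 2.79, 3.14, 3.14, 3.14].

INTERFACE

Orientations are given as a unit quaternion [w, x, y, z].
In Python, from bench import observe, cams, ticket, arm gives the robot as it stands.
- The arm moves only by the tool drive_tool, never from a script. Its argument "deltas" is a list of rows, each an object with "rot": the turn, a rotation vector about the world's x, y, z in degrees, a list of three; "travel": the shift along the world's x, y, z in m, a list of three; "grip": the closure, from -1 (fully open) to 1 (shut). In form: [{"rot": [wx, wy, wz], "travel": [dx, dy, dz], "grip": grip}, ...]. A call has 1 to 12 rows; each row shifts and turns the commanded pose from where the row before left it; what a row does not reach is not made up. A row lasts 1/12 s, in which the tool goes at most 41.7 mm and 7.16 degrees, less where a joint would pass 70% of its speed; a pose out of reach is approached as far as the arm can. A call with a gripper value outside its range is refused whole. The fingers move at their own pace and stop on an object; the grip force is fixed at half the most. Time passes only in rows, so rows that do not move let the fingers close. It gives the time, the measured TCP pose, the force and the opening at its end, in the units of the state.
- observe(): the state, without advancing time (a new reading comes with each control period).
- cams.grab_frame(name): name is "side" or "top" or "wrist"; returns a dict with "img" (420x560x3 uint8, blue, green, red), "intrinsics" (3x3 intrinsics, pixels), "cam_to_world" (4x4, takes a point from camera to world coordinates); the wrist camera has in their place "tool_from_camera" (4x4, takes a point from camera to tool coordinates, whose origin is the TCP and whose axes are the flange's). Camera axes: x right, y up, looking along -z (the intrinsics and any distortion apply to the point x, -y, -z); pixel columns grow to the right and rows downward; lengths in m; the calibration is good to about 2 mm. A picture is of the moment at which its call begins: read the wrist's pose just before it. There is no depth.
- ticket.hand_in(): hands the job in, once; it reports no verdict.
The state is a dict: "time_s": time; "qpos": joint angles; "dq": joint speeds; "tau": joint torques, N m; "tcp_pos": TCP position; "tool_rot": TCP orientation; "ft_force": force on the tool from outside, world axes, zero at the start; "ft_torque": the same for the moment, N m; "gripper_width": opening from 0.0 (shut) to 1.0 (fully open).
Only numpy, scipy, OpenCV 4.12 (cv2) and the standard library are available. Lean on these libraries where they do the work, as an engineer would, in place of code of your own. Each camera call takes 0.05 s, during which the arm holds its last target.

TASK

Build the dip tower for table service: seat the green pot in the round wooden stand, nest the yellow pot on the green one and the red pot on the yellow one, and put the steel lid on top, every foot properly down in the rim below. Leave the blue pot, the salt shaker and the label roll standing where they are.

Things in the scene. Friction and masses are not known exactly. Their poses are not given: they have to be found in the camera images.
- stand: low round wooden stand, fixed to the table, 90 mm diameter, 14 mm high, with a black-floored round recess 53 mm wide and 8 mm deep in its top. Origin: centre of its underside, z up. A pot seated in it has its origin 8 mm above the stand's origin.
- pot_green: green dip pot, steel rim and foot: round, open, 58 mm outside, 44 mm tall, wall 3 mm, hollow to 10 mm above its underside, 60-130 g. Lowest 6 mm: tapered foot, 37 to 47 mm wide; above it the straight 58 mm body (grip this from above). The foot drops into a pot's rim or the stand, with 3 mm play, until the body rests on it; nested pots repeat every 38 mm. Origin: centre of underside, z up; z = 0 on the table.
- pot_yellow: yellow dip pot, steel rim and foot: round, open, 58 mm outside, 44 mm tall, wall 3 mm, hollow to 10 mm above its underside, 60-130 g. Lowest 6 mm: tapered foot, 37 to 47 mm wide; above it the straight 58 mm body (grip this from above). The foot drops into a pot's rim or the stand, with 3 mm play, until the body rests on it; nested pots repeat every 38 mm. Origin: centre of underside, z up; z = 0 on the table.
- pot_red: red dip pot, steel rim and foot: round, open, 58 mm outside, 44 mm tall, wall 3 mm, hollow to 10 mm above its underside, 60-130 g. Lowest 6 mm: tapered foot, 37 to 47 mm wide; above it the straight 58 mm body (grip this from above). The foot drops into a pot's rim or the stand, with 3 mm play, until the body rests on it; nested pots repeat every 38 mm. Origin: centre of underside, z up; z = 0 on the table.
- lid: steel lid with upright black knob: disc 58 mm wide, from 5 to 10 mm above the underside; below it a tapered plug 5 mm deep, 36 to 46 mm wide, that drops into a pot's rim; above it the round knob to grip, 18 mm wide, from 10 to 34 mm. 80 g. Origin: centre of the plug's underside, z up; z = 0 on the table; seated, 39 mm above the pot's origin.
- pot_blue: blue dip pot of the same shape and size as the other pots (58 mm wide, 44 mm tall), origin at the centre of its underside. Bystander, loose: to be left where it stands.
- salt: glass salt shaker with a grey top, 44 mm wide, 90 mm tall, origin at the centre of its underside, z up. Bystander, loose: to be left where it stands.
- labels: roll of white labels lying flat, 62 mm wide, 28 mm high, origin at the centre of its underside. Bystander, loose: to be left where it stands.

How it is judged:
At the end, for the whole second after the job is handed in: Green pot seated in the stand, yellow pot in its rim, red pot in the yellow one's rim and lid in the red one's rim: each at its seated height within 4 mm, within 8 mm sideways of the one below, upright within 0.12 rad and at rest, all released (z of pot_green in the frame of stand between 0.004 and 0.012 m and horizontal distance between pot_green and stand below 0.008 m and angle between each of pot_green, pot_yellow, pot_red, lid's own z axis and vertical below 0.12 rad and linear speed of each of pot_green, pot_yellow, pot_red, lid below 0.02 m/s and z of pot_yellow in the frame of pot_green between 0.034 and 0.042 m and horizontal distance between pot_yellow and pot_green below 0.008 m and z of pot_red in the frame of pot_yellow between 0.034 and 0.042 m and horizontal distance between pot_red and pot_yellow below 0.008 m and z of lid in the frame of pot_red between 0.035 and 0.043 m and horizontal distance between lid and pot_red below 0.008 m); the robot touches nothing.
It fails at once if the blue pot is pushed away (more than 30 mm) or knocked over (distance of pot_blue from where it was at the start of the episode above 0.03 m or angle between pot_blue's own z axis and vertical above 0.5 rad).
It fails at once if the salt shaker is pushed away (more than 30 mm) or knocked over (distance of salt from where it was at the start of the episode above 0.03 m or angle between salt's own z axis and vertical above 0.5 rad).
It fails at once if the label roll is pushed away (more than 30 mm) or knocked over (distance of labels from where it was at the start of the episode above 0.03 m or angle between labels's own z axis and vertical above 0.5 rad).
It also fails if it takes over 109 s, if anything falls off the work surface, if the arm or the gripper's body presses on something with over 40 N, if the wrist force passes 120 N, or if a joint passes its speed limit or range.

## Working session

There is one attempt and no reset: what is moved stays moved. The work goes in short steps, Python scripts to look and compute and a tool call to move; the robot and the scene stay as the last step left them, time stands still between calls to the robot, and variables do not carry over. Pictures are saved under pics/ and viewed, and the job is handed in when it is done.

Besides the shell and the picture viewer there is one more tool, called by a JSON object that holds its "method" and its "body", one argument or row to a line. drive_tool: Moves the arm, as the interface text tells. Its arguments: {"type":"object","properties":{"deltas":{"type":"array","items":{"type":"object","properties":{"rot":{"type":"array","items":{"type":"number"}},"travel":{"type":"array","items":{"type":"number"}},"grip":{"type":"number"}}}}},"required":["deltas"]}

```bash
mkdir -p pics; ls; python3 - <<'E'
from bench import observe, cams, arm
import cv2,numpy as np
s=observe(); print({k:np.round(v,3).tolist() for k,v in s.items()})
print(arm.pinch_z)
for n in ("top","side","wrist"):
    f=cams.grab_frame(n); cv2.imwrite(f"pics/{n}0.png",f["img"]); print(n,[ (k,np.round(v,4).tolist()) for k,v in f.items() if k!="img"])
E
```

```text
pics
{'time_s': 0.0, 'qpos': [1.128, 0.333, -0.065, 1.461, 0.022, 1.35, -0.088], 'dq': [0.0, -0.001, -0.0, 0.001, -0.0, 0.001, -0.0], 'tau': [0.0, -62.545, 0.049, -39.161, 0.016, 0.01, -0.0], 'tcp_pos': [0.255, -0.57, 0.231], 'tool_rot': [-0.001, 0.978, 0.208, -0.0], 'ft_force': [-0.547, 0.415, 0.546], 'ft_torque': [-0.039, 0.029, 0.031], 'gripper_width': 1.002}
0.0187
top [('intrinsics', [[501.5914, 0.0, 287.0023], [0.0, 501.5914, 208.4287], [0.0, 0.0, 1.0]]), ('cam_to_world', [[-0.0085, 0.9837, -0.1796, 0.2945], [-0.9998, -0.0052, 0.0187, -0.1475], [0.0174, 0.1797, 0.9836, 1.1688], [0.0, 0.0, 0.0, 1.0]])]
side [('intrinsics', [[498.9953, 0.0, 282.1298], [0.0, 498.9953, 205.5131], [0.0, 0.0, 1.0]]), ('cam_to_world', [[-0.9019, 0.2424, -0.3574, 0.1078], [-0.4315, -0.5402, 0.7225, 0.626], [-0.0179, 0.8059, 0.5918, 0.6616], [0.0, 0.0, 0.0, 1.0]])]
wrist [('intrinsics', [[372.9225, 0.0, 278.9535], [0.0, 372.9225, 211.1104], [0.0, 0.0, 1.0]]), ('tool_from_camera', [[0.0007, 0.9558, 0.2939, 0.0757], [1.0, -0.0009, 0.0003, 0.0004], [0.0005, 0.2939, -0.9558, -0.1424], [0.0, 0.0, 0.0, 1.0]])]
```

View pics/top0.png

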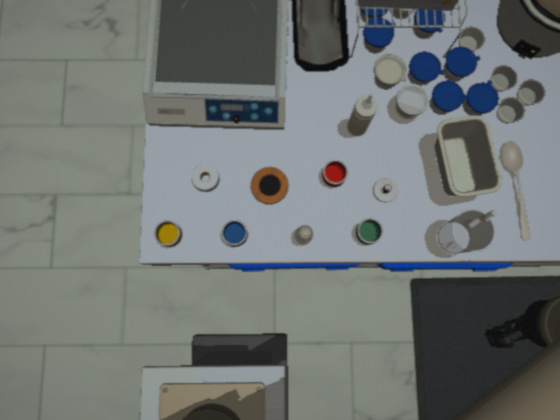

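View pics/side0.png

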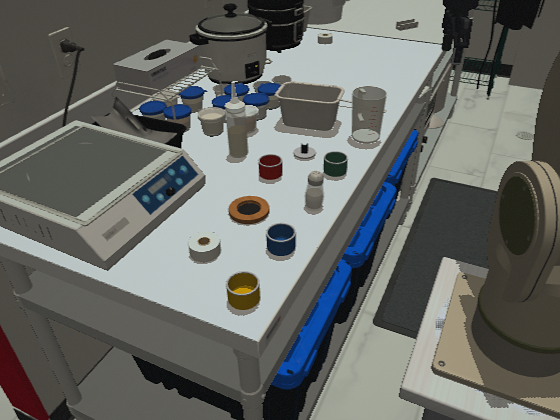

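View pics/wrist0.png

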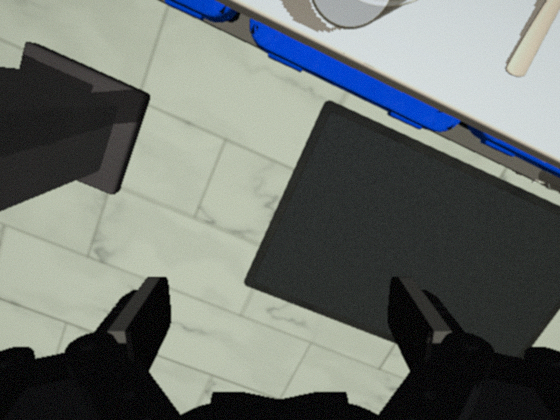

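The top view shows yellow (168,233), blue (234,232), salt (304,233), green (369,231), red (335,173), lid (385,188), stand (269,184) and labels (205,178). The side view shows the same things. Next I measure them.

```bash
cat > h.py <<'E'
import numpy as np, cv2
from bench import observe, cams, arm
from scipy.spatial.transform import Rotation as R
def ray(f,uv,T=None):
    K=f["intrinsics"]; T=np.array(f["cam_to_world"]) if T is None else T
    d=np.linalg.inv(K)@np.array([uv[0],uv[1],1.0]); d=np.array([d[0],-d[1],-d[2]])
    return T[:3,3],T[:3,:3]@d
def onz(f,uv,z,T=None):
    o,d=ray(f,uv,T); return o+d*(z-o[2])/d[2]
def proj(f,p,T=None):
    T=np.array(f["cam_to_world"]) if T is None else T
    c=np.linalg.inv(T)@np.append(p,1); v=f["intrinsics"]@np.array([c[0],-c[1],-c[2]]); return v[:2]/v[2]
def wristT(s,f):
    q=s["tool_rot"]; M=np.eye(4); M[:3,:3]=R.from_quat([q[1],q[2],q[3],q[0]]).as_matrix(); M[:3,3]=s["tcp_pos"]
    return M@np.array(f["tool_from_camera"])
def two(f1,u1,f2,u2,T1=None,T2=None):
    o1,d1=ray(f1,u1,T1);o2,d2=ray(f2,u2,T2)
    d1=d1/np.linalg.norm(d1);d2=d2/np.linalg.norm(d2)
    t=np.linalg.lstsq(np.c_[d1,-d2],o2-o1,rcond=None)[0]
    a=o1+d1*t[0];b=o2+d2*t[1]; return (a+b)/2,np.linalg.norm(a-b)
E
python3 - <<'E'
from h import *
f=cams.grab_frame("top"); im=f["img"]
i=cv2.resize(im[130:260,140:520],None,fx=2.1,fy=4.2,interpolation=cv2.INTER_CUBIC)
i=cv2.resize(im[140:255,140:420],None,fx=2.85,fy=2.85,interpolation=cv2.INTER_CUBIC); cv2.imwrite("pics/topz.png",i)
g=cams.grab_frame("side")["img"]
cv2.imwrite("pics/sidez.png",cv2.resize(g[130:320,170:400],None,fx=3,fy=3,interpolation=cv2.INTER_CUBIC))
# rough
for n,uv,z in [("yel",(168,233),.044),("blue",(234,232),.044),("salt",(304,233),.09),("green",(369,231),.044),("red",(335,173),.044),("lid",(385,188),.01),("stand",(269,184),.014),("labels",(205,178),.028)]:
    print(n,np.round(onz(f,uv,z),3))
E
```

```text
yel [0.445 0.099 0.044]
blue [ 0.446 -0.049  0.044]
salt [ 0.437 -0.204  0.09 ]
green [ 0.447 -0.354  0.044]
red [ 0.583 -0.281  0.044]
lid [ 0.554 -0.403  0.01 ]
stand [ 0.564 -0.127  0.014]
labels [0.576 0.021 0.028]
```

View pics/topz.png

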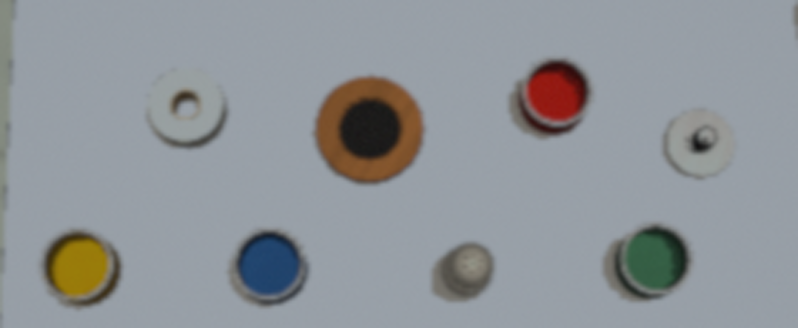

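View pics/sidez.png

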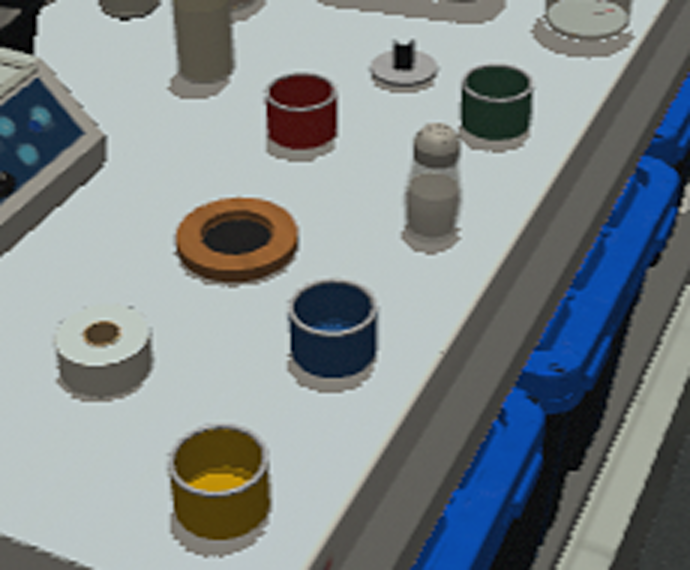

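{"method": "drive_tool", "body": {
  "deltas": [
    {"rot": [0,0,-4],"travel": [0.01,0.025,0],"grip": -1},
    {"rot": [0,0,-4],"travel": [0.02,0.03,0],"grip": -1},
    {"rot": [0,0,-4],"travel": [0.025,0.03,0],"grip": -1},
    {"rot": [0,0,-4],"travel": [0.025,0.03,0],"grip": -1},
    {"rot": [0,0,-4],"travel": [0.025,0.03,0],"grip": -1},
    {"rot": [0,0,-4],"travel": [0.025,0.03,0],"grip": -1},
    {"rot": [0,0,0],"travel": [0.025,0.03,-0.01],"grip": -1},
    {"rot": [0,0,0],"travel": [0.02,0.012,-0.02],"grip": -1},
    {"rot": [0,0,0],"travel": [0.017,0,-0.02],"grip": -1},
    {"rot": [0,0,0],"travel": [0,0,-0.02],"grip": -1},
    {"rot": [0,0,0],"travel": [0,0,0],"grip": -1},
    {"rot": [0,0,0],"travel": [0,0,0],"grip": -1}
  ]
}}

```text
time_s: 1.25
tcp_pos: [0.446, -0.3536, 0.1608]
tool_rot: [-0.001, 1.0, 0.0, -0.001]
ft_force: [-0.5, -0.6, 0.8]
gripper_width: 1.002
```

```bash
python3 - <<'E'
from h import *
s=observe(); f=cams.grab_frame("wrist"); cv2.imwrite("pics/w1.png",f["img"])
T=wristT(s,f); print(s["time_s"],np.round(s["tcp_pos"],4),np.round(s["tool_rot"],4),np.round(s["ft_force"],2))
t=np.array(s["tcp_pos"]); print(proj(f,t,T))
E
```

```text
1.25 [ 0.446  -0.3536  0.1608] [-6.e-04  1.e+00  4.e-04 -9.e-04] [-0.51 -0.58  0.75]
[278.73410872 282.99914706]
```

View pics/w1.png

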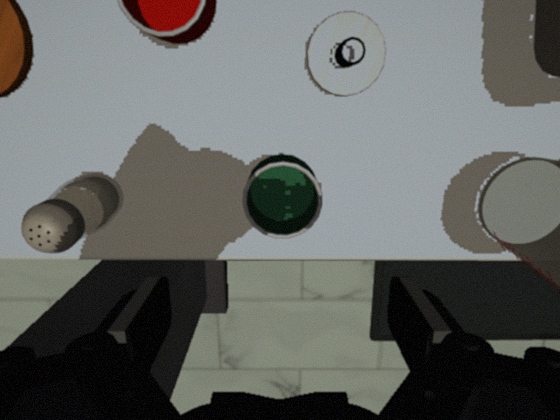

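The wrist view shows the green pot's rim near (283,197), with the salt at (60,225), the lid at (345,53) and a clear cup at right. Next I fit the inner rim circle.

```bash
cat >> h.py <<'E'
HUE={"green":(65,95),"yellow":(18,35),"red":(170,10),"blue":(100,118)}
def rim(f,col,near,z,T=None,save=None,smin=90):
    h=cv2.cvtColor(f["img"],cv2.COLOR_BGR2HSV); a,b=HUE[col]; H=h[...,0]
    m=((H>=a)&(H<=b)) if a<b else ((H>=a)|(H<=b))
    m=(m&(h[...,1]>smin)).astype(np.uint8)*255
    n,l,st,c=cv2.connectedComponentsWithStats(m)
    k=[i for i in range(1,n) if st[i,4]>60 and np.linalg.norm(c[i]-near)<80]
    k=max(k,key=lambda i:st[i,4])
    mm=(l==k).astype(np.uint8)
    cn=max(cv2.findContours(mm,0,2)[0],key=cv2.contourArea); hull=cv2.convexHull(cn)
    e=cv2.fitEllipse(hull); 
    P=np.array([onz(f,p[0],z,T) for p in hull]); (cx,cy),r=cv2.minEnclosingCircle(P[:,:2].astype(np.float32)*1000)
    A=np.c_[2*P[:,:2],np.ones(len(P))]; s=np.linalg.lstsq(A,(P[:,:2]**2).sum(1),rcond=None)[0]
    rr=np.sqrt(s[2]+s[0]**2+s[1]**2); res=np.std(np.linalg.norm(P[:,:2]-s[:2],axis=1)-rr)
    print(col,"ell",np.round(e,1).tolist() if 0 else e,"circ(mm) fit",np.round(s[:2]*1e3,1),"r",round(rr*1e3,1),"res",round(res*1e3,1),"enc",round(cx,1),round(cy,1),round(r,1))
    if save:
        o=f["img"].copy(); cv2.drawContours(o,[hull],-1,(255,0,255),1); 
        x,y=map(int,e[0]); o=o[max(0,y-70):y+70,max(0,x-90):x+90]; cv2.imwrite(save,cv2.resize(o,None,fx=4,fy=4,interpolation=cv2.INTER_NEAREST))
    return s[:2]
E
python3 - <<'E'
from h import *
s=observe(); f=cams.grab_frame("wrist"); T=wristT(s,f)
rim(f,"green",(283,197),.044,T,"pics/w1r.png")
rim(f,"red",(170,5),.044,T)
t=cams.grab_frame("top")
for c,n in [("yellow",(168,233)),("blue",(234,232)),("green",(369,231)),("red",(335,173))]: rim(t,c,n,.044)
E
```

```text
green ell ((280.89276123046875, 199.84170532226562), (65.72428894042969, 68.68982696533203), 95.84846496582031) circ(mm) fit [ 449.9 -355.7] r 24.8 res 0.2 enc 449.9 -355.8 25.2
red ell ((159.67271423339844, -10.830009460449219), (78.62512969970703, 88.00761413574219), 154.05145263671875) circ(mm) fit [ 586.2 -280.5] r 25.1 res 0.1 enc 579.2 -280.4 24.0
yellow ell ((166.85089111328125, 232.73733520507812), (20.89842987060547, 21.89954948425293), 38.85624313354492) circ(mm) fit [445.9 102. ] r 24.1 res 0.4 enc 445.8 101.7 24.6
blue ell ((291.248291015625, 266.2969055175781), (8.16242790222168, 137.34982299804688), 89.64617919921875) circ(mm) fit [ 466.9 -173.1] r 151.7 res 22.2 enc 373.6 -172.6 134.1
green ell ((363.5301208496094, 229.274658203125), (7.059656620025635, 11.586952209472656), 15.376555442810059) circ(mm) fit [ 450.  -343.4] r 11.7 res 1.7 enc 450.0 -342.8 13.0
red ell ((334.8354187011719, 171.98121643066406), (20.11989402770996, 20.36380386352539), 122.151123046875) circ(mm) fit [ 585.1 -280.4] r 23.8 res 0.4 enc 585.2 -280.6 24.3
```

View pics/w1r.png

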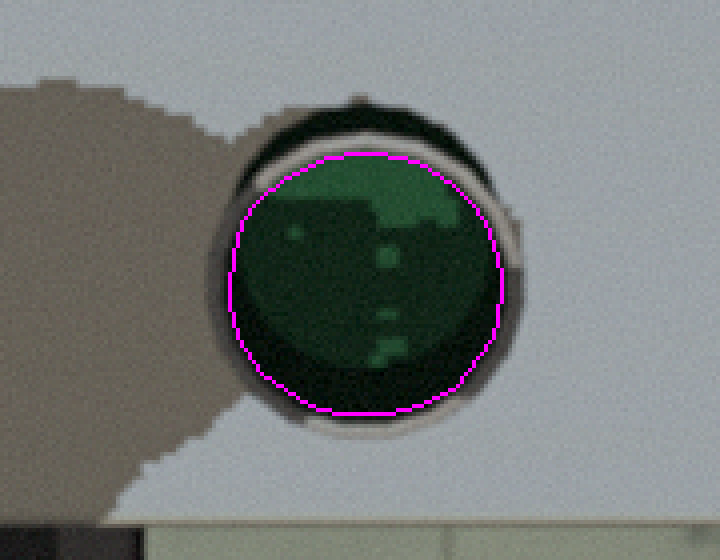

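{"method": "drive_tool", "body": {
  "deltas": [
    {"rot": [0,0,0],"travel": [0.004,-0.002,-0.02],"grip": -1},
    {"rot": [0,0,0],"travel": [0,0,-0.035],"grip": -1},
    {"rot": [0,0,0],"travel": [0,0,-0.035],"grip": -1},
    {"rot": [0,0,0],"travel": [0,0,-0.035],"grip": -1},
    {"rot": [0,0,0],"travel": [0,0,-0.02],"grip": -1},
    {"rot": [0,0,0],"travel": [0,0,-0.007],"grip": -1},
    {"rot": [0,0,0],"travel": [0,0,0],"grip": -1},
    {"rot": [0,0,0],"travel": [0,0,0],"grip": 0.0},
    {"rot": [0,0,0],"travel": [0,0,0],"grip": 0.2},
    {"rot": [0,0,0],"travel": [0,0,0],"grip": 0.4},
    {"rot": [0,0,0],"travel": [0,0,0],"grip": 1},
    {"rot": [0,0,0],"travel": [0,0,0],"grip": 1}
  ]
}}

```text
time_s: 2.4
tcp_pos: [0.4521, -0.3569, 0.0122]
tool_rot: [0.001, 1.0, 0.0, 0.002]
ft_force: [-2.0, 1.3, 8.6]
gripper_width: 0.674
```

{"method": "drive_tool", "body": {
  "deltas": [
    {"rot": [0,0,0],"travel": [0,0,0],"grip": 1},
    {"rot": [0,0,0],"travel": [0,0,0],"grip": 1},
    {"rot": [0,0,0],"travel": [0,0,0],"grip": 1}
  ]
}}

```text
time_s: 2.65
tcp_pos: [0.4521, -0.3569, 0.0122]
tool_rot: [0.001, 1.0, 0.0, 0.002]
ft_force: [-1.9, 1.3, 9.8]
gripper_width: 0.672
```

{"method": "drive_tool", "body": {
  "deltas": [
    {"rot": [0,0,0],"travel": [0,0,0.015],"grip": 1},
    {"rot": [0,0,0],"travel": [0,0,0.03],"grip": 1},
    {"rot": [0,0,0],"travel": [0,0,0.03],"grip": 1},
    {"rot": [0,0,0],"travel": [0,0,0.025],"grip": 1},
    {"rot": [0,0,0],"travel": [0,0,0],"grip": 1},
    {"rot": [0,0,0],"travel": [0,0,0],"grip": 1}
  ]
}}

```text
time_s: 3.15
tcp_pos: [0.452, -0.3567, 0.1123]
tool_rot: [0.002, 1.0, 0.0, 0.002]
ft_force: [-0.5, 0.6, -2.6]
gripper_width: 0.672
```

```bash
python3 - <<'E'
from h import *
s=observe(); f=cams.grab_frame("wrist"); cv2.imwrite("pics/w2.png",f["img"])
T=wristT(s,f); print(s["time_s"],np.round(s["tcp_pos"],4),np.round(s["tool_rot"],4),np.round(s["ft_force"],2))
g=cams.grab_frame("side"); cv2.imwrite("pics/s2.png",cv2.resize(g["img"][60:240,220:420],None,fx=3,fy=3))
E
```

```text
3.15 [ 0.452  -0.3567  0.1123] [1.7e-03 1.0e+00 4.0e-04 2.1e-03] [-0.54  0.57 -2.58]
```

View pics/w2.png

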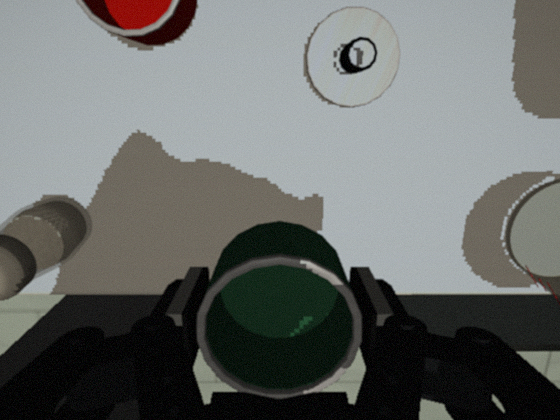

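View pics/s2.png

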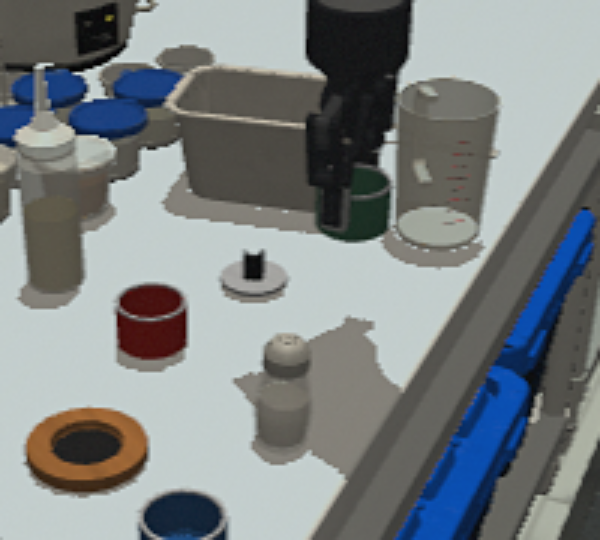

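The green pot is held upright in the pads, with its rim near (281,322). The side view shows it clear of the table. Next I measure its offset in the hand.

```bash
python3 - <<'E'
from h import *
s=observe(); f=cams.grab_frame("wrist")
T=wristT(s,f); t=s["tcp_pos"]
for dz in (.022,.027,.032,.037):
    p=rim(f,"green",(281,322),t[2]+dz,T,"pics/w2r.png"); print(dz,np.round((p-np.array(t[:2]))*1e3,1))
# stand from top
g=cams.grab_frame("top"); h=cv2.cvtColor(g["img"],cv2.COLOR_BGR2HSV)
m=((h[...,0]>5)&(h[...,0]<18)&(h[...,1]>100)).astype(np.uint8)*255
m[:150]=0; m[230:]=0; m[:,:230]=0; m[:,310:]=0
cn=max(cv2.findContours(m,0,2)[0],key=cv2.contourArea);hu=cv2.convexHull(cn)
for z in (0.01,.014):
    P=np.array([onz(g,p[0],z)[:2] for p in hu]); c,r=cv2.minEnclosingCircle((P*1000).astype(np.float32)); print("stand",z,cv2.fitEllipse(hu)[0],np.round(onz(g,cv2.fitEllipse(hu)[0],z)[:2],4),c,r)
E
```

```text
green ell ((278.8268737792969, 327.0379638671875), (123.10829162597656, 145.63613891601562), 89.38150024414062) circ(mm) fit [ 442.4 -355.7] r 27.0 res 0.2 enc 442.8 -355.7 27.4
0.022 [-8.1 -0. ]
green ell ((278.8268737792969, 327.0379638671875), (123.10829162597656, 145.63613891601562), 89.38150024414062) circ(mm) fit [ 445.9 -355.7] r 25.8 res 0.2 enc 446.3 -355.7 26.3
0.027 [-4.7 -0. ]
green ell ((278.8268737792969, 327.0379638671875), (123.10829162597656, 145.63613891601562), 89.38150024414062) circ(mm) fit [ 449.4 -355.7] r 24.7 res 0.2 enc 449.8 -355.7 25.1
0.032 [-1.2 -0. ]
green ell ((278.8268737792969, 327.0379638671875), (123.10829162597656, 145.63613891601562), 89.38150024414062) circ(mm) fit [ 452.9 -355.7] r 23.6 res 0.2 enc 453.2 -355.7 24.0
0.037 [ 2.3 -0. ]
stand 0.01 (269.1542663574219, 185.0382843017578) [ 0.5626 -0.1278] (562.8326416015625, -127.90950012207031) 43.61483383178711
stand 0.014 (269.1542663574219, 185.0382843017578) [ 0.5617 -0.1278] (561.9063720703125, -127.97738647460938) 43.46429443359375
```

View pics/w2r.png

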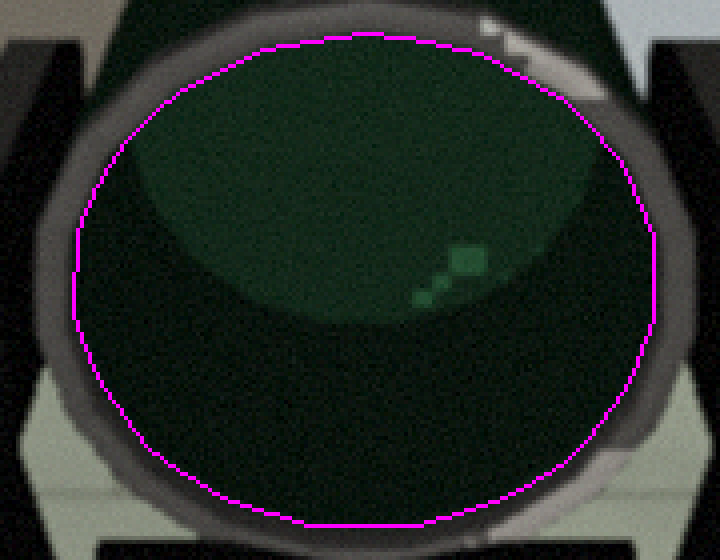

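{"method": "drive_tool", "body": {
  "deltas": [
    {"rot": [0,0,0],"travel": [0.015,0.01,0.015],"grip": 1},
    {"rot": [0,0,0],"travel": [0.015,0.025,0.01],"grip": 1},
    {"rot": [0,0,0],"travel": [0.01,0.035,0.003],"grip": 1},
    {"rot": [0,0,0],"travel": [0.008,0.035,0],"grip": 1},
    {"rot": [0,0,0],"travel": [0,0.035,0],"grip": 1},
    {"rot": [0,0,0],"travel": [0,0.035,0],"grip": 1},
    {"rot": [0,0,0],"travel": [0,0.03,0],"grip": 1},
    {"rot": [0,0,0],"travel": [0,0.017,0],"grip": 1},
    {"rot": [0,0,0],"travel": [0,0.006,0],"grip": 1},
    {"rot": [0,0,0],"travel": [0,0,0],"grip": 1},
    {"rot": [0,0,0],"travel": [0,0,0],"grip": 1}
  ]
}}

```text
time_s: 4.27
tcp_pos: [0.4985, -0.1288, 0.1369]
tool_rot: [0.0, 1.0, 0.0, -0.0]
ft_force: [-0.0, -0.4, -1.1]
gripper_width: 0.671
```

```bash
python3 - <<'E'
from h import *
s=observe(); f=cams.grab_frame("wrist"); cv2.imwrite("pics/w3.png",f["img"])
T=wristT(s,f); t=s["tcp_pos"]; print(s["time_s"],np.round(t,4),np.round(s["tool_rot"],4),np.round(s["ft_force"],2))
h=cv2.cvtColor(f["img"],cv2.COLOR_BGR2HSV)
m=((h[...,0]>5)&(h[...,0]<18)&(h[...,1]>100)).astype(np.uint8)*255
cn=max(cv2.findContours(m,0,2)[0],key=cv2.contourArea);hu=cv2.convexHull(cn)
print(cv2.fitEllipse(hu),np.round(onz(f,cv2.fitEllipse(hu)[0],.014,T)[:2],4))
P=np.array([onz(f,p[0],.014,T)[:2] for p in hu]); print(cv2.minEnclosingCircle((P*1000).astype(np.float32)))
# recess edge: dark hole
c,hi=cv2.findContours(m,cv2.RETR_CCOMP,2)
for k,x in enumerate(c):
    if hi[0][k][3]>=0 and cv2.contourArea(x)>500:
        P=np.array([onz(f,p[0],.014,T)[:2] for p in x]); print("hole",cv2.minEnclosingCircle((P*1000).astype(np.float32)))
E
```

```text
4.2667 [ 0.4985 -0.1288  0.1369] [ 2.e-04  1.e+00  1.e-04 -4.e-04] [-0.05 -0.37 -1.13]
((275.8580017089844, 109.36569213867188), (127.99842071533203, 132.49127197265625), 179.1218719482422) [ 0.5656 -0.1267]
((563.3639526367188, -126.56719207763672), 44.23879623413086)
hole ((563.804931640625, -126.91230773925781), 25.626317977905273)
```

View pics/w3.png

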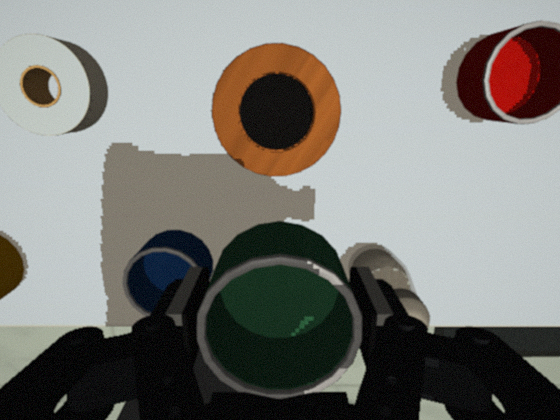

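{"method": "drive_tool", "body": {
  "deltas": [
    {"rot": [0,0,0],"travel": [0.02,0.002,0],"grip": 1},
    {"rot": [0,0,0],"travel": [0.03,0,0],"grip": 1},
    {"rot": [0,0,0],"travel": [0.0165,0,-0.01],"grip": 1},
    {"rot": [0,0,0],"travel": [0,0,-0.025],"grip": 1},
    {"rot": [0,0,0],"travel": [0,0,-0.03],"grip": 1},
    {"rot": [0,0,0],"travel": [0,0,-0.022],"grip": 1},
    {"rot": [0,0,0],"travel": [0,0,-0.013],"grip": 1},
    {"rot": [0,0,0],"travel": [0,0,0],"grip": 1},
    {"rot": [0,0,0],"travel": [0,0,0],"grip": 1}
  ]
}}

```text
time_s: 5.07
tcp_pos: [0.5652, -0.1267, 0.0374]
tool_rot: [0.0, 1.0, -0.0, -0.0]
ft_force: [-0.3, -0.4, -1.0]
gripper_width: 0.67
```

```bash
python3 - <<'E'
from h import *
s=observe(); f=cams.grab_frame("wrist"); cv2.imwrite("pics/w4.png",f["img"])
t=s["tcp_pos"]; print(s["time_s"],np.round(t,4),np.round(s["tool_rot"],4),np.round(s["ft_force"],2))
g=cams.grab_frame("side"); cv2.imwrite("pics/s4.png",cv2.resize(g["img"][140:290,170:370],None,fx=4,fy=4,interpolation=cv2.INTER_CUBIC))
E
```

```text
5.0667 [ 0.5652 -0.1267  0.0374] [ 1.e-04  1.e+00 -2.e-04 -3.e-04] [-0.28 -0.45 -1.02]
```

View pics/w4.png

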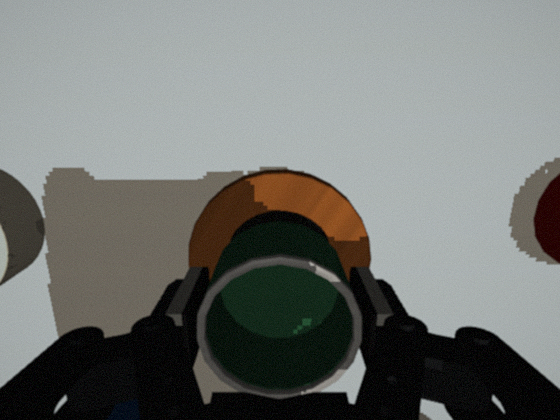

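View pics/s4.png

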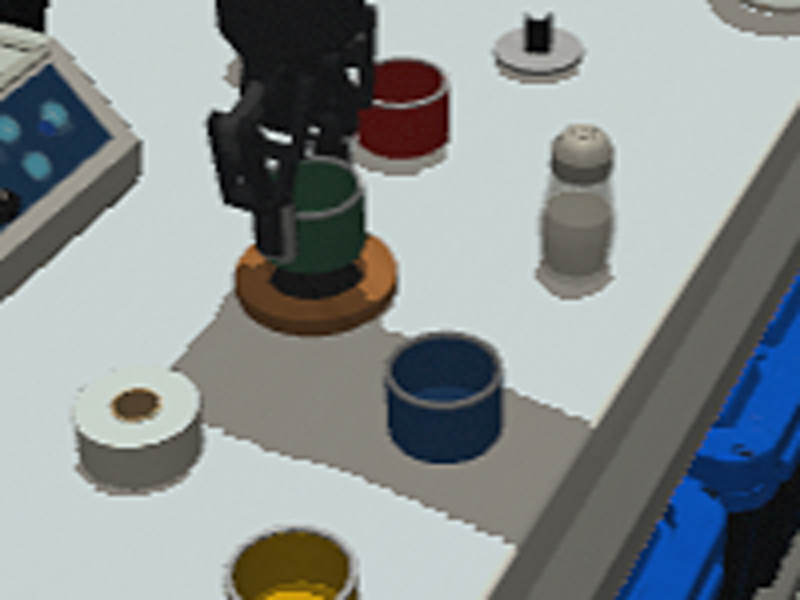

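The green pot hangs centred over the recess in both views, so I lower it.

{"method": "drive_tool", "body": {
  "deltas": [
    {"rot": [0,0,0],"travel": [0,0,-0.006],"grip": 1},
    {"rot": [0,0,0],"travel": [0,0,-0.005],"grip": 1},
    {"rot": [0,0,0],"travel": [0,0,-0.003],"grip": 1},
    {"rot": [0,0,0],"travel": [0,0,-0.001],"grip": 1},
    {"rot": [0,0,0],"travel": [0,0,0],"grip": 1},
    {"rot": [0,0,0],"travel": [0,0,0],"grip": 1}
  ]
}}

```text
time_s: 5.67
tcp_pos: [0.5653, -0.1257, 0.0224]
tool_rot: [0.0, 1.0, 0.001, 0.0]
ft_force: [-0.8, 1.0, -0.2]
gripper_width: 0.672
```

{"method": "drive_tool", "body": {
  "deltas": [
    {"rot": [0,0,0],"travel": [0,0,-0.001],"grip": 1},
    {"rot": [0,0,0],"travel": [0,0,-0.001],"grip": 1},
    {"rot": [0,0,0],"travel": [0,0,0],"grip": 1}
  ]
}}

```text
time_s: 5.92
tcp_pos: [0.5654, -0.1258, 0.0203]
tool_rot: [0.0, 1.0, 0.0, 0.0]
ft_force: [-0.1, 0.7, -1.1]
gripper_width: 0.673
```

{"method": "drive_tool", "body": {
  "deltas": [
    {"rot": [0,0,0],"travel": [0,0,-0.001],"grip": 1},
    {"rot": [0,0,0],"travel": [0,0,0],"grip": 1},
    {"rot": [0,0,0],"travel": [0,0,0],"grip": 1}
  ]
}}

```text
time_s: 6.17
tcp_pos: [0.5654, -0.1257, 0.0202]
tool_rot: [0.0, 1.0, 0.001, 0.0]
ft_force: [-3.8, -0.6, 8.2]
gripper_width: 0.674
```

{"method": "drive_tool", "body": {
  "deltas": [
    {"rot": [0,0,0],"travel": [0,0,-0.001],"grip": 1},
    {"rot": [0,0,0],"travel": [0,0,0],"grip": 1},
    {"rot": [0,0,0],"travel": [0,0,0],"grip": 1}
  ]
}}

```text
time_s: 6.42
tcp_pos: [0.5654, -0.1258, 0.0201]
tool_rot: [0.0, 1.0, 0.0, 0.0]
ft_force: [-9.3, 1.2, 19.4]
gripper_width: 0.67
```

Contact comes at TCP z 0.020, as predicted for seated. Now I unload, release and rise.

{"method": "drive_tool", "body": {
  "deltas": [
    {"rot": [0,0,0],"travel": [0,0,0.001],"grip": 1},
    {"rot": [0,0,0],"travel": [0,0,0],"grip": 0.2},
    {"rot": [0,0,0],"travel": [0,0,0],"grip": 0},
    {"rot": [0,0,0],"travel": [0,0,0],"grip": -0.5},
    {"rot": [0,0,0],"travel": [0,0,0],"grip": -1},
    {"rot": [0,0,0],"travel": [0,0,0],"grip": -1},
    {"rot": [0,0,0],"travel": [0,0,0.015],"grip": -1},
    {"rot": [0,0,0],"travel": [0,0,0.03],"grip": -1},
    {"rot": [0,0,0],"travel": [0,0,0.035],"grip": -1},
    {"rot": [0,0,0],"travel": [-0.01,0,0.035],"grip": -1},
    {"rot": [0,0,0],"travel": [0,0,0.02],"grip": -1},
    {"rot": [0,0,0],"travel": [0,0,0],"grip": -1}
  ]
}}

```text
time_s: 7.42
tcp_pos: [0.5575, -0.1262, 0.1594]
tool_rot: [0.001, 1.0, 0.0, 0.004]
ft_force: [0.8, -0.0, 2.0]
gripper_width: 1.002
```

```bash
python3 - <<'E'
from h import *
s=observe(); f=cams.grab_frame("wrist"); cv2.imwrite("pics/w5.png",f["img"])
t=s["tcp_pos"]; T=wristT(s,f); print(s["time_s"],np.round(t,4),np.round(s["tool_rot"],4),np.round(s["ft_force"],2))
rim(f,"green",(280,215),.052,T,"pics/w5r.png")
g=cams.grab_frame("side"); cv2.imwrite("pics/s5.png",cv2.resize(g["img"][140:290,170:370],None,fx=4,fy=4,interpolation=cv2.INTER_CUBIC))
g=cams.grab_frame("top");rim(g,"yellow",(168,233),.044)
E
```

```text
7.4167 [ 0.5575 -0.1262  0.1594] [1.0e-03 1.0e+00 3.0e-04 3.7e-03] [ 0.77 -0.03  1.97]
green ell ((277.9252624511719, 201.83436584472656), (68.92488098144531, 71.71394348144531), 89.35617065429688) circ(mm) fit [ 563.2 -125.7] r 24.9 res 0.1 enc 563.2 -125.7 25.1
yellow ell ((166.85089111328125, 232.73733520507812), (20.89842987060547, 21.89954948425293), 38.85624313354492) circ(mm) fit [445.9 102. ] r 24.1 res 0.4 enc 445.8 101.7 24.6
```

View pics/w5.png

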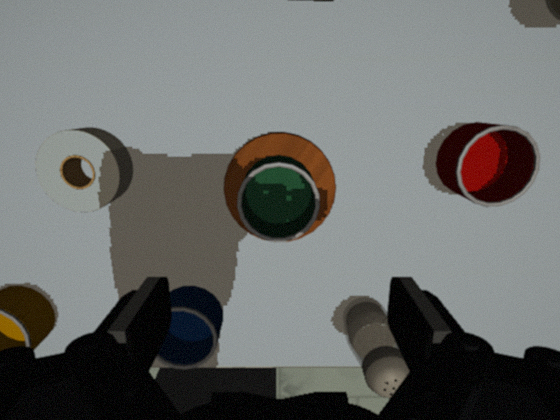

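View pics/s5.png

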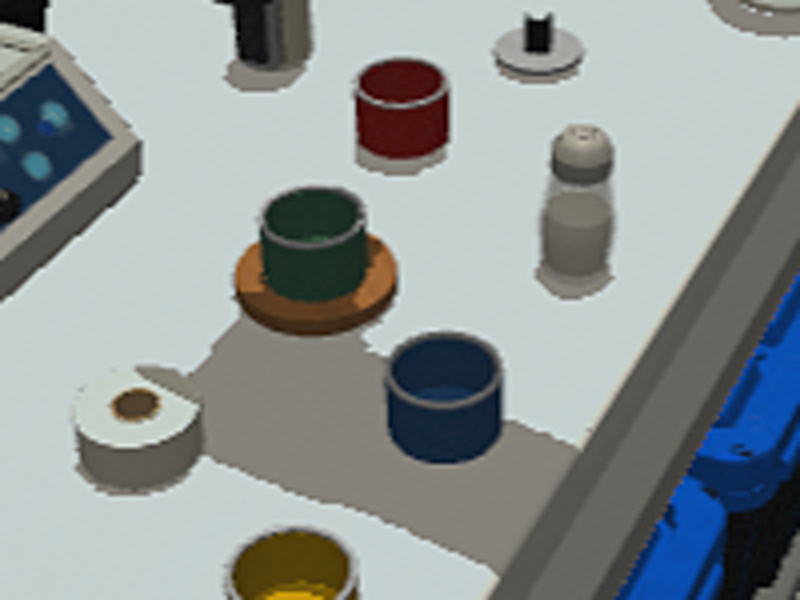

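Green is seated flush on the stand, with its rim at (278,202) in the wrist view and the centre within 1 mm of the recess. Next is yellow.

{"method": "drive_tool", "body": {
  "deltas": [
    {"rot": [0,0,0],"travel": [-0.008,0.016,0],"grip": -1},
    {"rot": [0,0,0],"travel": [-0.014,0.028,0],"grip": -1},
    {"rot": [0,0,0],"travel": [-0.016,0.032,0],"grip": -1},
    {"rot": [0,0,0],"travel": [-0.016,0.032,0],"grip": -1},
    {"rot": [0,0,0],"travel": [-0.016,0.032,0],"grip": -1},
    {"rot": [0,0,0],"travel": [-0.016,0.032,0],"grip": -1},
    {"rot": [0,0,0],"travel": [-0.014,0.028,0],"grip": -1},
    {"rot": [0,0,0],"travel": [-0.008,0.018,0],"grip": -1},
    {"rot": [0,0,0],"travel": [-0.004,0.01,0],"grip": -1},
    {"rot": [0,0,0],"travel": [0,0,0],"grip": -1},
    {"rot": [0,0,0],"travel": [0,0,0],"grip": -1}
  ]
}}

```text
time_s: 8.48
tcp_pos: [0.4433, 0.1015, 0.1537]
tool_rot: [0.0, 1.0, 0.0, -0.001]
ft_force: [0.3, -0.8, -0.0]
gripper_width: 0.999
```

```bash
python3 - <<'E'
from h import *
s=observe(); f=cams.grab_frame("wrist"); cv2.imwrite("pics/w6.png",f["img"])
t=s["tcp_pos"]; T=wristT(s,f); print(s["time_s"],np.round(t,4),np.round(s["tool_rot"],4),np.round(s["ft_force"],2))
rim(f,"yellow",(280,200),.044,T,"pics/w6r.png")
E
```

```text
8.4833 [0.4433 0.1015 0.1537] [ 2.e-04  1.e+00  5.e-04 -5.e-04] [ 0.35 -0.84 -0.03]
yellow ell ((274.3299255371094, 201.95083618164062), (69.89788055419922, 72.30693054199219), 92.37687683105469) circ(mm) fit [447.4 104.7] r 25.4 res 0.2 enc 447.4 104.7 25.7
```

View pics/w6.png

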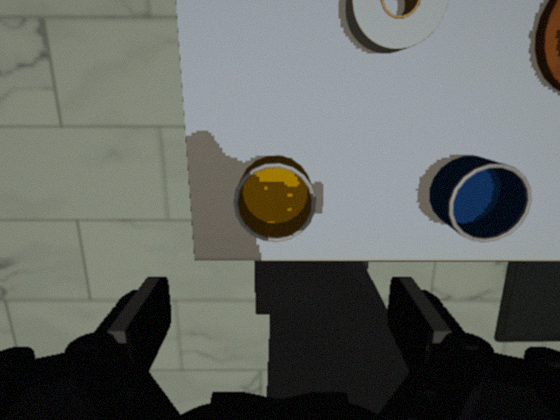

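View pics/w6r.png

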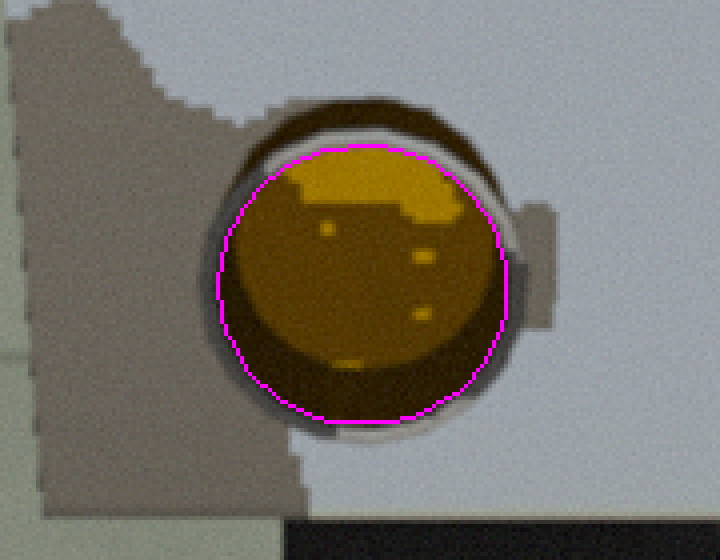

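Yellow's rim is at (274,202) in the wrist view, which gives (0.447, 0.104). The top view agrees within 3 mm.

{"method": "drive_tool", "body": {
  "deltas": [
    {"rot": [0,0,0],"travel": [0.0035,0.003,-0.02],"grip": -1},
    {"rot": [0,0,0],"travel": [0,0,-0.035],"grip": -1},
    {"rot": [0,0,0],"travel": [0,0,-0.035],"grip": -1},
    {"rot": [0,0,0],"travel": [0,0,-0.03],"grip": -1},
    {"rot": [0,0,0],"travel": [0,0,-0.016],"grip": -1},
    {"rot": [0,0,0],"travel": [0,0,-0.005],"grip": -1},
    {"rot": [0,0,0],"travel": [0,0,0],"grip": -1},
    {"rot": [0,0,0],"travel": [0,0,0],"grip": -1}
  ]
}}

```text
time_s: 9.2
tcp_pos: [0.4475, 0.1047, 0.0139]
tool_rot: [-0.0, 1.0, -0.0, 0.0]
ft_force: [0.3, -0.1, 1.0]
gripper_width: 0.997
```

{"method": "drive_tool", "body": {
  "deltas": [
    {"rot": [0,0,0],"travel": [0,0,0],"grip": 0.0},
    {"rot": [0,0,0],"travel": [0,0,0],"grip": 0.2},
    {"rot": [0,0,0],"travel": [0,0,0],"grip": 0.4},
    {"rot": [0,0,0],"travel": [0,0,0],"grip": 1},
    {"rot": [0,0,0],"travel": [0,0,0],"grip": 1},
    {"rot": [0,0,0],"travel": [0,0,0],"grip": 1},
    {"rot": [0,0,0],"travel": [0,0,0],"grip": 1}
  ]
}}

```text
time_s: 9.78
tcp_pos: [0.4478, 0.1052, 0.015]
tool_rot: [0.0, 1.0, 0.0, 0.001]
ft_force: [-3.6, -1.2, 13.0]
gripper_width: 0.67
```

{"method": "drive_tool", "body": {
  "deltas": [
    {"rot": [0,0,0],"travel": [0,0,0.015],"grip": 1},
    {"rot": [0,0,0],"travel": [0,0,0.03],"grip": 1},
    {"rot": [0,0,0],"travel": [0,0,0.035],"grip": 1},
    {"rot": [0,0,0],"travel": [0,0,0.035],"grip": 1},
    {"rot": [0,0,0],"travel": [0,0,0.02],"grip": 1},
    {"rot": [0,0,0],"travel": [0,0,0],"grip": 1},
    {"rot": [0,0,0],"travel": [0,0,0],"grip": 1}
  ]
}}

```text
time_s: 10.37
tcp_pos: [0.4476, 0.1053, 0.1497]
tool_rot: [0.0, 1.0, 0.0, 0.002]
ft_force: [-0.2, 0.3, -2.1]
gripper_width: 0.67
```

```bash
python3 - <<'E'
from h import *
s=observe(); f=cams.grab_frame("wrist"); cv2.imwrite("pics/w7.png",f["img"])
t=s["tcp_pos"]; T=wristT(s,f); print(s["time_s"],np.round(t,4),np.round(s["tool_rot"],4),np.round(s["ft_force"],2))
for dz in (.027,.03,.033):
    p=rim(f,"yellow",(281,322),t[2]+dz,T,"pics/w7r.png"); print(dz,np.round((p-np.array(t[:2]))*1e3,1))
E
```

```text
10.3667 [0.4476 0.1053 0.1497] [2.0e-04 1.0e+00 4.0e-04 1.7e-03] [-0.16  0.32 -2.1 ]
yellow ell ((279.0322570800781, 317.75091552734375), (124.60171508789062, 144.91864013671875), 90.08856964111328) circ(mm) fit [446.7 105.2] r 25.6 res 0.2 enc 446.6 105.1 25.9
0.027 [-0.9 -0.1]
yellow ell ((279.0322570800781, 317.75091552734375), (124.60171508789062, 144.91864013671875), 90.08856964111328) circ(mm) fit [448.7 105.2] r 24.9 res 0.2 enc 448.6 105.1 25.2
0.03 [ 1.1 -0.1]
yellow ell ((279.0322570800781, 317.75091552734375), (124.60171508789062, 144.91864013671875), 90.08856964111328) circ(mm) fit [450.6 105.2] r 24.3 res 0.2 enc 450.6 105.1 24.6
0.033 [ 3.1 -0.1]
```

View pics/w7.png

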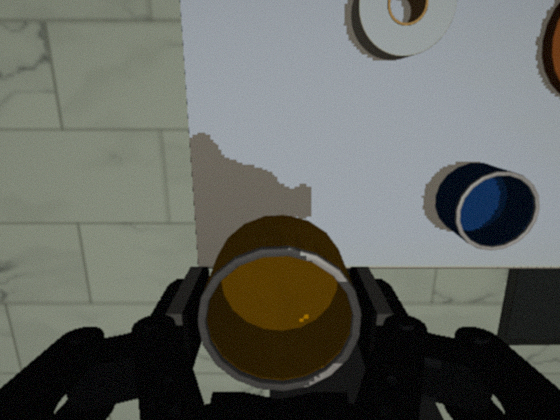

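Yellow is held square, with its rim at (279,318) and its offset in the hand under 1 mm. I carry it over green.

{"method": "drive_tool", "body": {
  "deltas": [
    {"rot": [0,0,0],"travel": [0.008,-0.016,0],"grip": 1},
    {"rot": [0,0,0],"travel": [0.014,-0.028,0],"grip": 1},
    {"rot": [0,0,0],"travel": [0.016,-0.032,0],"grip": 1},
    {"rot": [0,0,0],"travel": [0.016,-0.032,0],"grip": 1},
    {"rot": [0,0,0],"travel": [0.016,-0.032,0],"grip": 1},
    {"rot": [0,0,0],"travel": [0.016,-0.032,0],"grip": 1},
    {"rot": [0,0,0],"travel": [0.014,-0.028,0],"grip": 1},
    {"rot": [0,0,0],"travel": [0.01,-0.02,0],"grip": 1},
    {"rot": [0,0,0],"travel": [0.005,-0.011,-0.01],"grip": 1},
    {"rot": [0,0,0],"travel": [0,0,-0.02],"grip": 1},
    {"rot": [0,0,0],"travel": [0,0,0],"grip": 1},
    {"rot": [0,0,0],"travel": [0,0,0],"grip": 1}
  ]
}}

```text
time_s: 11.42
tcp_pos: [0.5602, -0.1243, 0.1162]
tool_rot: [-0.001, 1.0, 0.001, -0.002]
ft_force: [0.4, 0.3, -0.7]
gripper_width: 0.67
```

```bash
python3 - <<'E'
from h import *
s=observe()
t=s["tcp_pos"]; print(s["time_s"],np.round(t,4),np.round(s["tool_rot"],4),np.round(s["ft_force"],2))
g=cams.grab_frame("side"); cv2.imwrite("pics/s8.png",cv2.resize(g["img"][100:290,170:370],None,fx=3,fy=3,interpolation=cv2.INTER_CUBIC))
f=cams.grab_frame("wrist"); cv2.imwrite("pics/w8.png",f["img"])
E
```

```text
11.4167 [ 0.5602 -0.1243  0.1162] [-8.0e-04  1.0e+00  1.2e-03 -2.2e-03] [ 0.45  0.26 -0.66]
```

View pics/s8.png

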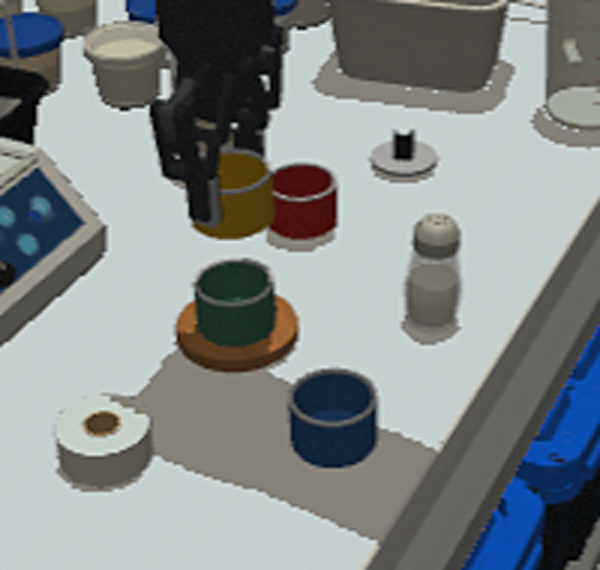

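View pics/w8.png

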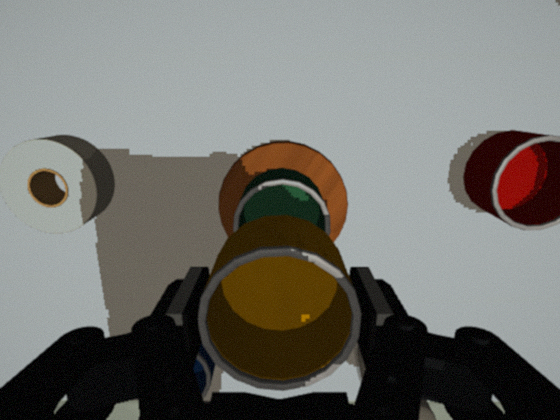

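Yellow is above green and about 3 mm short in x. I correct that and lower it.

{"method": "drive_tool", "body": {
  "deltas": [
    {"rot": [0,0,0],"travel": [0.003,-0.0015,-0.008],"grip": 1},
    {"rot": [0,0,0],"travel": [0,0,-0.015],"grip": 1},
    {"rot": [0,0,0],"travel": [0,0,-0.012],"grip": 1},
    {"rot": [0,0,0],"travel": [0,0,-0.006],"grip": 1},
    {"rot": [0,0,0],"travel": [0,0,0],"grip": 1},
    {"rot": [0,0,0],"travel": [0,0,0],"grip": 1}
  ]
}}

```text
time_s: 12.02
tcp_pos: [0.5647, -0.1271, 0.0772]
tool_rot: [-0.0, 1.0, 0.001, -0.0]
ft_force: [-0.3, 0.4, -0.7]
gripper_width: 0.668
```

{"method": "drive_tool", "body": {
  "deltas": [
    {"rot": [0,0,0],"travel": [0,0,-0.004],"grip": 1},
    {"rot": [0,0,0],"travel": [0,0,-0.004],"grip": 1},
    {"rot": [0,0,0],"travel": [0,0,-0.002],"grip": 1},
    {"rot": [0,0,0],"travel": [0,0,0],"grip": 1},
    {"rot": [0,0,0],"travel": [0,0,0],"grip": 1}
  ]
}}

```text
time_s: 12.43
tcp_pos: [0.5647, -0.1272, 0.0673]
tool_rot: [0.0, 1.0, 0.0, -0.0]
ft_force: [0.4, -0.5, -1.0]
gripper_width: 0.675
```

{"method": "drive_tool", "body": {
  "deltas": [
    {"rot": [0,0,0],"travel": [-0.001,0.001,-0.003],"grip": 1},
    {"rot": [0,0,0],"travel": [0,0,-0.002],"grip": 1},
    {"rot": [0,0,0],"travel": [0,0,-0.001],"grip": 1},
    {"rot": [0,0,0],"travel": [0,0,0],"grip": 1},
    {"rot": [0,0,0],"travel": [0,0,0],"grip": 1}
  ]
}}

```text
time_s: 12.85
tcp_pos: [0.5638, -0.1263, 0.0613]
tool_rot: [0.0, 1.0, 0.0, 0.0]
ft_force: [0.5, 0.4, -1.6]
gripper_width: 0.666
```

{"method": "drive_tool", "body": {
  "deltas": [
    {"rot": [0,0,0],"travel": [0,0,-0.001],"grip": 1},
    {"rot": [0,0,0],"travel": [0,0,0],"grip": 1},
    {"rot": [0,0,0],"travel": [0,0,0],"grip": 1}
  ]
}}

```text
time_s: 13.1
tcp_pos: [0.5639, -0.1263, 0.0611]
tool_rot: [0.0, 1.0, 0.0, 0.0]
ft_force: [-4.2, 0.2, 7.3]
gripper_width: 0.671
```

Contact comes at 0.0611, matching the predicted seat at 0.061. I release and rise.

{"method": "drive_tool", "body": {
  "deltas": [
    {"rot": [0,0,0],"travel": [0,0,0],"grip": 0.3},
    {"rot": [0,0,0],"travel": [0,0,0],"grip": 0.1},
    {"rot": [0,0,0],"travel": [0,0,0],"grip": -0.4},
    {"rot": [0,0,0],"travel": [0,0,0],"grip": -1},
    {"rot": [0,0,0],"travel": [0,0,0],"grip": -1},
    {"rot": [0,0,0],"travel": [0,0,0.015],"grip": -1},
    {"rot": [0,0,0],"travel": [0,0,0.03],"grip": -1},
    {"rot": [0,0,0],"travel": [0,0,0.035],"grip": -1},
    {"rot": [0,0,0],"travel": [-0.005,0,0.035],"grip": -1},
    {"rot": [0,0,0],"travel": [0,0,0.02],"grip": -1},
    {"rot": [0,0,0],"travel": [0,0,0],"grip": -1},
    {"rot": [0,0,0],"travel": [0,0,0],"grip": -1}
  ]
}}

```text
time_s: 14.1
tcp_pos: [0.5594, -0.1264, 0.1964]
tool_rot: [0.0, 1.0, 0.0, 0.001]
ft_force: [0.8, 0.1, -0.2]
gripper_width: 0.995
```

```bash
python3 - <<'E'
from h import *
s=observe(); f=cams.grab_frame("wrist"); cv2.imwrite("pics/w9.png",f["img"])
t=s["tcp_pos"]; T=wristT(s,f); print(s["time_s"],np.round(t,4),np.round(s["tool_rot"],4),np.round(s["ft_force"],2))
rim(f,"yellow",(280,215),.090,T)
g=cams.grab_frame("side"); cv2.imwrite("pics/s9.png",cv2.resize(g["img"][140:290,170:370],None,fx=4,fy=4,interpolation=cv2.INTER_CUBIC))
E
```

```text
14.1 [ 0.5594 -0.1264  0.1964] [4.0e-04 1.0e+00 4.0e-04 1.2e-03] [ 0.77  0.14 -0.17]
yellow ell ((278.5406494140625, 203.4068145751953), (70.7323226928711, 73.11779022216797), 95.095458984375) circ(mm) fit [ 563.7 -126.3] r 25.4 res 0.2 enc 563.7 -126.3 25.7
```

View pics/w9.png

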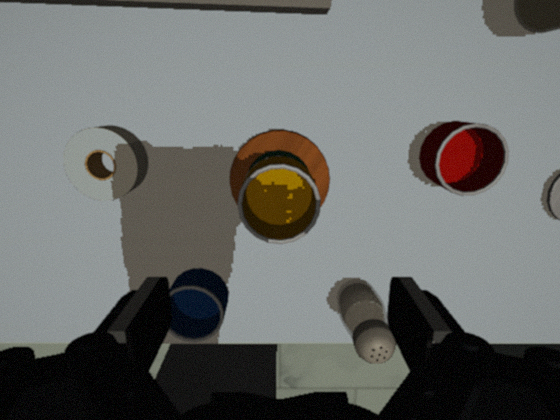

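View pics/s9.png

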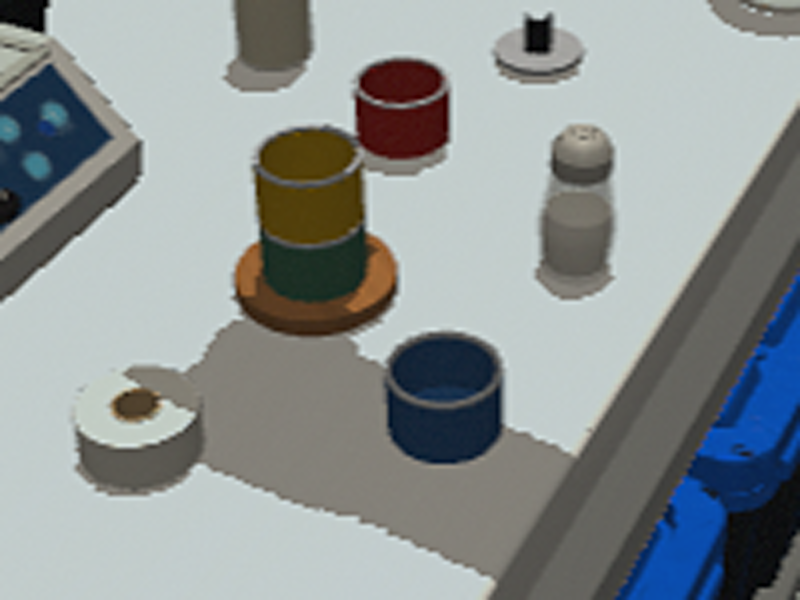

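Yellow is nested flush at (0.5637, -0.1263), rim (279,203). Next is red at about (0.585, -0.2805).

{"method": "drive_tool", "body": {
  "deltas": [
    {"rot": [0,0,0],"travel": [0.004,-0.015,0],"grip": -1},
    {"rot": [0,0,0],"travel": [0.005,-0.03,0],"grip": -1},
    {"rot": [0,0,0],"travel": [0.005,-0.035,0],"grip": -1},
    {"rot": [0,0,0],"travel": [0.004,-0.035,0],"grip": -1},
    {"rot": [0,0,0],"travel": [0.003,-0.025,-0.01],"grip": -1},
    {"rot": [0,0,0],"travel": [0.001,-0.014,-0.015],"grip": -1},
    {"rot": [0,0,0],"travel": [0,0,-0.015],"grip": -1},
    {"rot": [0,0,0],"travel": [0,0,0],"grip": -1},
    {"rot": [0,0,0],"travel": [0,0,0],"grip": -1}
  ]
}}

```text
time_s: 14.95
tcp_pos: [0.58, -0.2789, 0.1532]
tool_rot: [-0.001, 1.0, 0.001, -0.002]
ft_force: [-0.1, 0.9, 0.4]
gripper_width: 1.0
```

```bash
python3 - <<'E'
from h import *
s=observe(); f=cams.grab_frame("wrist"); cv2.imwrite("pics/w10.png",f["img"])
t=s["tcp_pos"]; T=wristT(s,f); print(s["time_s"],np.round(t,4),np.round(s["tool_rot"],4),np.round(s["ft_force"],2))
rim(f,"red",(280,200),.044,T,"pics/w10r.png")
E
```

```text
14.95 [ 0.58   -0.2789  0.1532] [-0.0011  1.      0.001  -0.0016] [-0.09  0.85  0.39]
red ell ((280.6325988769531, 196.8236846923828), (70.42826843261719, 72.65817260742188), 92.28634643554688) circ(mm) fit [ 587.7 -279.9] r 25.4 res 0.1 enc 587.6 -279.8 25.6
```

View pics/w10.png

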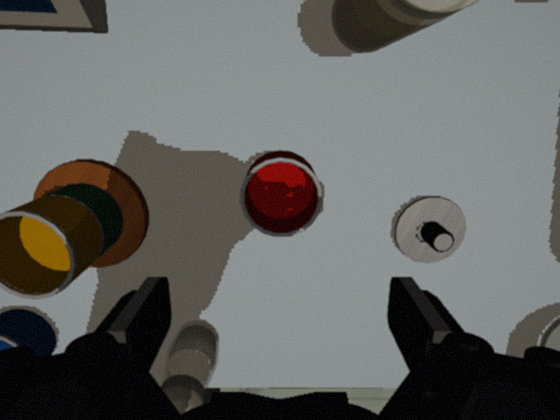

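View pics/w10r.png

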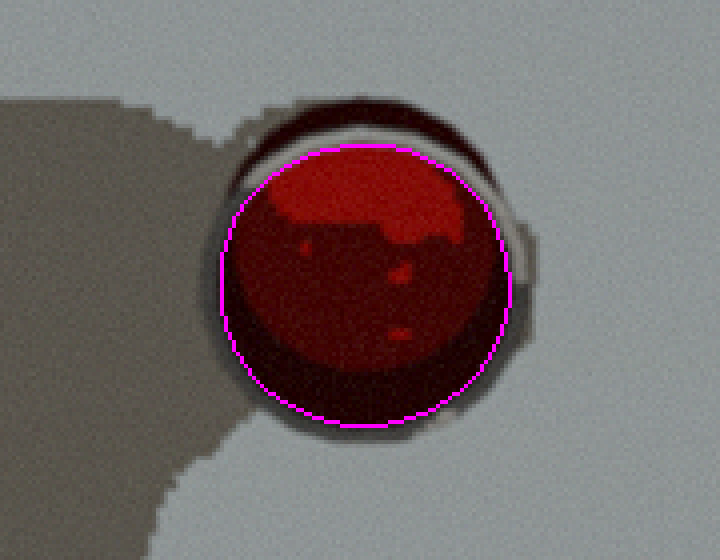

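Red's rim is at (281,197), which puts it at (0.587, -0.280). The top view agrees within 2 mm.

{"method": "drive_tool", "body": {
  "deltas": [
    {"rot": [0,0,0],"travel": [0.007,-0.001,-0.02],"grip": -1},
    {"rot": [0,0,0],"travel": [0,0,-0.035],"grip": -1},
    {"rot": [0,0,0],"travel": [0,0,-0.035],"grip": -1},
    {"rot": [0,0,0],"travel": [0,0,-0.03],"grip": -1},
    {"rot": [0,0,0],"travel": [0,0,-0.014],"grip": -1},
    {"rot": [0,0,0],"travel": [0,0,-0.005],"grip": -1},
    {"rot": [0,0,0],"travel": [0,0,0],"grip": -1},
    {"rot": [0,0,0],"travel": [0,0,0],"grip": -1}
  ]
}}

```text
time_s: 15.67
tcp_pos: [0.5892, -0.2814, 0.0185]
tool_rot: [0.001, 1.0, 0.001, 0.001]
ft_force: [0.4, -0.2, 0.7]
gripper_width: 0.998
```

{"method": "drive_tool", "body": {
  "deltas": [
    {"rot": [0,0,0],"travel": [-0.002,0.001,-0.004],"grip": -1},
    {"rot": [0,0,0],"travel": [0,0,0],"grip": -1},
    {"rot": [0,0,0],"travel": [0,0,0],"grip": 0.0},
    {"rot": [0,0,0],"travel": [0,0,0],"grip": 0.2},
    {"rot": [0,0,0],"travel": [0,0,0],"grip": 0.4},
    {"rot": [0,0,0],"travel": [0,0,0],"grip": 1},
    {"rot": [0,0,0],"travel": [0,0,0],"grip": 1},
    {"rot": [0,0,0],"travel": [0,0,0],"grip": 1},
    {"rot": [0,0,0],"travel": [0,0,0],"grip": 1}
  ]
}}

```text
time_s: 16.42
tcp_pos: [0.5864, -0.2803, 0.0133]
tool_rot: [0.0, 1.0, 0.001, 0.001]
ft_force: [-0.5, 0.3, 6.4]
gripper_width: 0.655
```

{"method": "drive_tool", "body": {
  "deltas": [
    {"rot": [0,0,0],"travel": [0,0,0.015],"grip": 1},
    {"rot": [0,0,0],"travel": [0,0,0.03],"grip": 1},
    {"rot": [0,0,0],"travel": [0,0,0.035],"grip": 1},
    {"rot": [0,0,0],"travel": [0,0,0.035],"grip": 1},
    {"rot": [0,0,0],"travel": [0,0,0.02],"grip": 1},
    {"rot": [0,0,0],"travel": [0,0,0],"grip": 1},
    {"rot": [0,0,0],"travel": [0,0,0],"grip": 1}
  ]
}}

```text
time_s: 17.0
tcp_pos: [0.5863, -0.2805, 0.1485]
tool_rot: [0.001, 1.0, 0.0, 0.001]
ft_force: [-0.1, 0.4, -0.9]
gripper_width: 0.654
```

```bash
python3 - <<'E'
from h import *
s=observe(); f=cams.grab_frame("wrist"); cv2.imwrite("pics/w11.png",f["img"])
t=s["tcp_pos"]; T=wristT(s,f); print(s["time_s"],np.round(t,4),np.round(s["tool_rot"],4),np.round(s["ft_force"],2))
for dz in (.025,.028,.031):
    p=rim(f,"red",(281,322),t[2]+dz,T,"pics/w11r.png"); print(dz,np.round((p-np.array(t[:2]))*1e3,1))
E
```

```text
17.0 [ 0.5863 -0.2805  0.1485] [6.e-04 1.e+00 4.e-04 1.e-03] [-0.13  0.43 -0.91]
red ell ((278.81622314453125, 315.88568115234375), (126.5864028930664, 147.64866638183594), 89.9273910522461) circ(mm) fit [ 584.8 -280.6] r 26.4 res 0.2 enc 584.6 -280.7 26.8
0.025 [-1.4 -0. ]
red ell ((278.81622314453125, 315.88568115234375), (126.5864028930664, 147.64866638183594), 89.9273910522461) circ(mm) fit [ 586.8 -280.6] r 25.7 res 0.2 enc 586.5 -280.7 26.1
0.028 [ 0.5 -0. ]
red ell ((278.81622314453125, 315.88568115234375), (126.5864028930664, 147.64866638183594), 89.9273910522461) circ(mm) fit [ 588.8 -280.6] r 25.1 res 0.2 enc 588.5 -280.7 25.4
0.031 [ 2.5 -0. ]
```

View pics/w11.png

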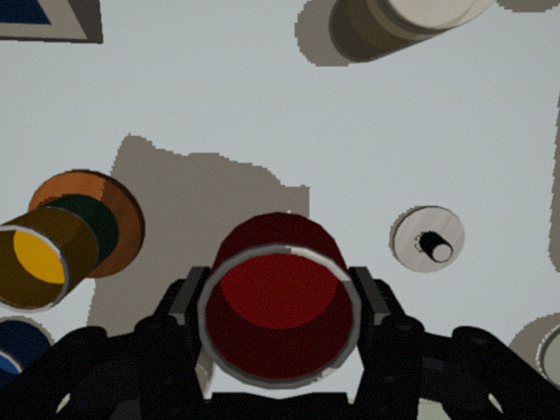

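Red is held, rim at (279,316), offset about +1 to +2 mm in x. I carry it over the tower.

{"method": "drive_tool", "body": {
  "deltas": [
    {"rot": [0,0,0],"travel": [-0.003,0.012,0],"grip": 1},
    {"rot": [0,0,0],"travel": [-0.004,0.025,0],"grip": 1},
    {"rot": [0,0,0],"travel": [-0.005,0.032,0],"grip": 1},
    {"rot": [0,0,0],"travel": [-0.005,0.032,0],"grip": 1},
    {"rot": [0,0,0],"travel": [-0.004,0.028,0],"grip": 1},
    {"rot": [0,0,0],"travel": [-0.002,0.018,0],"grip": 1},
    {"rot": [0,0,0],"travel": [-0.001,0.0075,0],"grip": 1},
    {"rot": [0,0,0],"travel": [0,0,0],"grip": 1},
    {"rot": [0,0,0],"travel": [0,0,0],"grip": 1}
  ]
}}

```text
time_s: 17.8
tcp_pos: [0.5613, -0.1264, 0.1467]
tool_rot: [0.0, 1.0, 0.0, -0.001]
ft_force: [0.3, -0.4, -0.1]
gripper_width: 0.655
```

```bash
python3 - <<'E'
from h import *
s=observe()
t=s["tcp_pos"]; print(s["time_s"],np.round(t,4),np.round(s["tool_rot"],4),np.round(s["ft_force"],2))
g=cams.grab_frame("side"); cv2.imwrite("pics/s12.png",cv2.resize(g["img"][60:260,170:370],None,fx=3,fy=3,interpolation=cv2.INTER_CUBIC))
f=cams.grab_frame("wrist"); cv2.imwrite("pics/w12.png",f["img"])
E
```

```text
17.8 [ 0.5613 -0.1264  0.1467] [ 2.e-04  1.e+00  4.e-04 -5.e-04] [ 0.31 -0.39 -0.15]
```

View pics/s12.png

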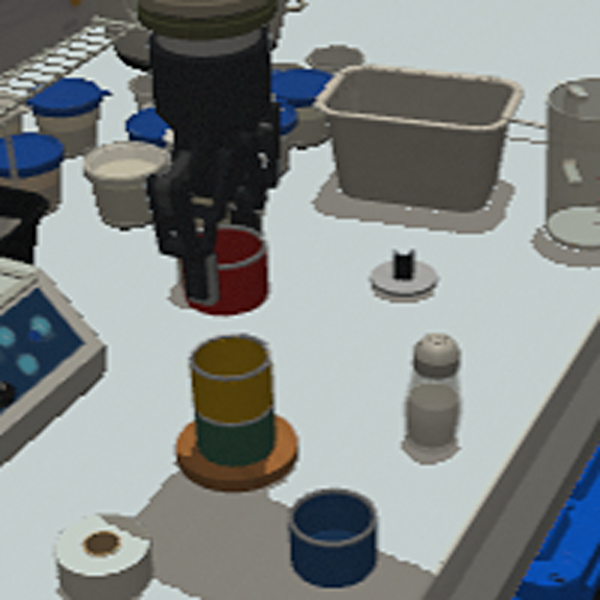

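View pics/w12.png

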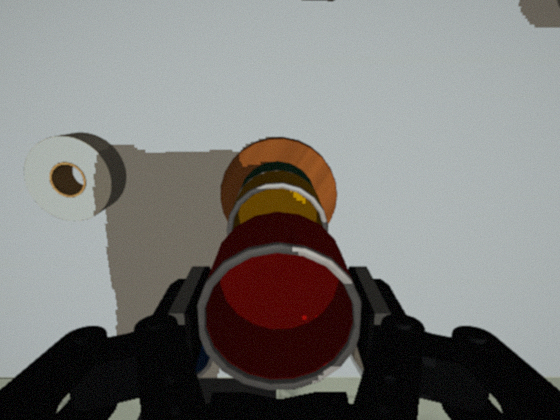

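Red hangs over yellow, centred, with about 45 mm of gap. I lower it.

{"method": "drive_tool", "body": {
  "deltas": [
    {"rot": [0,0,0],"travel": [0.001,0,-0.008],"grip": 1},
    {"rot": [0,0,0],"travel": [0,0,-0.014],"grip": 1},
    {"rot": [0,0,0],"travel": [0,0,-0.01],"grip": 1},
    {"rot": [0,0,0],"travel": [0,0,-0.006],"grip": 1},
    {"rot": [0,0,0],"travel": [0,0,0],"grip": 1},
    {"rot": [0,0,0],"travel": [0,0,0],"grip": 1}
  ]
}}

```text
time_s: 18.4
tcp_pos: [0.5626, -0.126, 0.109]
tool_rot: [-0.0, 1.0, 0.0, -0.0]
ft_force: [0.6, -0.1, -0.4]
gripper_width: 0.653
```

```bash
python3 - <<'E'
from h import *
s=observe()
t=s["tcp_pos"]; print(s["time_s"],np.round(t,4),np.round(s["tool_rot"],4),np.round(s["ft_force"],2))
g=cams.grab_frame("side"); cv2.imwrite("pics/s13.png",cv2.resize(g["img"][130:250,190:310],None,fx=5,fy=5,interpolation=cv2.INTER_CUBIC))
E
```

```text
18.4 [ 0.5626 -0.126   0.109 ] [-1.e-04  1.e+00  3.e-04 -4.e-04] [ 0.61 -0.06 -0.42]
```

View pics/s13.png

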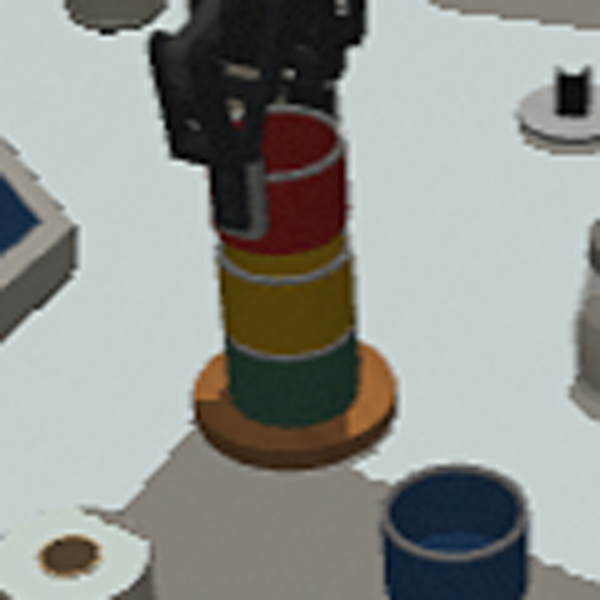

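{"method": "drive_tool", "body": {
  "deltas": [
    {"rot": [0,0,0],"travel": [0,0,-0.004],"grip": 1},
    {"rot": [0,0,0],"travel": [0,0,-0.004],"grip": 1},
    {"rot": [0,0,0],"travel": [0,0,-0.002],"grip": 1},
    {"rot": [0,0,0],"travel": [0,0,0],"grip": 1},
    {"rot": [0,0,0],"travel": [0,0,0],"grip": 1}
  ]
}}

```text
time_s: 18.87
tcp_pos: [0.5627, -0.1257, 0.0992]
tool_rot: [0.0, 1.0, 0.0, -0.0]
ft_force: [0.7, 0.2, -0.8]
gripper_width: 0.655
```

{"method": "drive_tool", "body": {
  "deltas": [
    {"rot": [0,0,0],"travel": [0,0,-0.001],"grip": 1},
    {"rot": [0,0,0],"travel": [0,0,0],"grip": 1},
    {"rot": [0,0,0],"travel": [0,0,0],"grip": 1}
  ]
}}

```text
time_s: 19.12
tcp_pos: [0.5628, -0.1258, 0.0984]
tool_rot: [0.0, 1.0, 0.0, 0.0]
ft_force: [-0.1, -0.2, -0.6]
gripper_width: 0.656
```

{"method": "drive_tool", "body": {
  "deltas": [
    {"rot": [0,0,0],"travel": [0,0,-0.001],"grip": 1},
    {"rot": [0,0,0],"travel": [0,0,0],"grip": 1},
    {"rot": [0,0,0],"travel": [0,0,0],"grip": 1}
  ]
}}

```text
time_s: 19.37
tcp_pos: [0.5628, -0.1257, 0.0973]
tool_rot: [0.0, 1.0, 0.0, 0.0]
ft_force: [-0.2, -0.1, -0.9]
gripper_width: 0.658
```

{"method": "drive_tool", "body": {
  "deltas": [
    {"rot": [0,0,0],"travel": [0,0,-0.001],"grip": 1},
    {"rot": [0,0,0],"travel": [0,0,0],"grip": 1},
    {"rot": [0,0,0],"travel": [0,0,0],"grip": 1}
  ]
}}

```text
time_s: 19.62
tcp_pos: [0.5631, -0.1259, 0.0972]
tool_rot: [0.0, 1.0, 0.0, 0.0]
ft_force: [-1.8, -0.5, 6.8]
gripper_width: 0.653
```

Contact comes at 0.0972, with 0.0973 predicted. I release and rise.

{"method": "drive_tool", "body": {
  "deltas": [
    {"rot": [0,0,0],"travel": [0,0,0],"grip": 0.3},
    {"rot": [0,0,0],"travel": [0,0,0],"grip": 0.1},
    {"rot": [0,0,0],"travel": [0,0,0],"grip": -0.4},
    {"rot": [0,0,0],"travel": [0,0,0],"grip": -1},
    {"rot": [0,0,0],"travel": [0,0,0],"grip": -1},
    {"rot": [0,0,0],"travel": [0,0,0.015],"grip": -1},
    {"rot": [0,0,0],"travel": [0,0,0.03],"grip": -1},
    {"rot": [0,0,0],"travel": [0,0,0.035],"grip": -1},
    {"rot": [0,0,0],"travel": [-0.003,0,0.035],"grip": -1},
    {"rot": [0,0,0],"travel": [0,0,0.02],"grip": -1},
    {"rot": [0,0,0],"travel": [0,0,0],"grip": -1},
    {"rot": [0,0,0],"travel": [0,0,0],"grip": -1}
  ]
}}

```text
time_s: 20.62
tcp_pos: [0.5603, -0.1258, 0.2323]
tool_rot: [0.0, 1.0, 0.0, 0.001]
ft_force: [0.8, -0.6, 0.4]
gripper_width: 0.999
```

```bash
python3 - <<'E'
from h import *
s=observe(); f=cams.grab_frame("wrist"); cv2.imwrite("pics/w14.png",f["img"])
t=s["tcp_pos"]; T=wristT(s,f); print(s["time_s"],np.round(t,4),np.round(s["tool_rot"],4),np.round(s["ft_force"],2))
rim(f,"red",(280,215),.128,T)
g=cams.grab_frame("side"); cv2.imwrite("pics/s14.png",cv2.resize(g["img"][100:250,190:340],None,fx=4,fy=4,interpolation=cv2.INTER_CUBIC))
E
```

```text
20.6167 [ 0.5603 -0.1258  0.2323] [3.0e-04 1.0e+00 4.0e-04 1.1e-03] [ 0.85 -0.6   0.36]
red ell ((278.57586669921875, 204.05447387695312), (70.91768646240234, 73.68350219726562), 91.7216796875) circ(mm) fit [ 564.7 -125.7] r 25.4 res 0.1 enc 564.8 -125.6 25.6
```

View pics/w14.png

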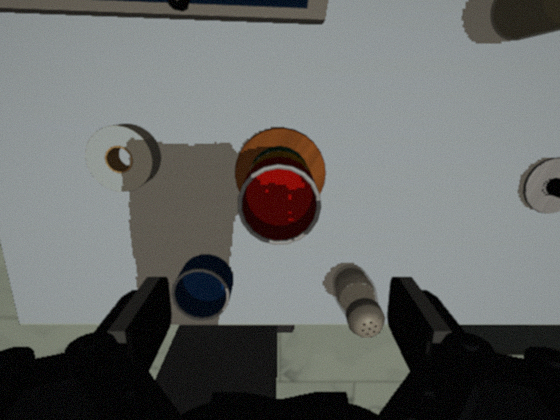

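View pics/s14.png

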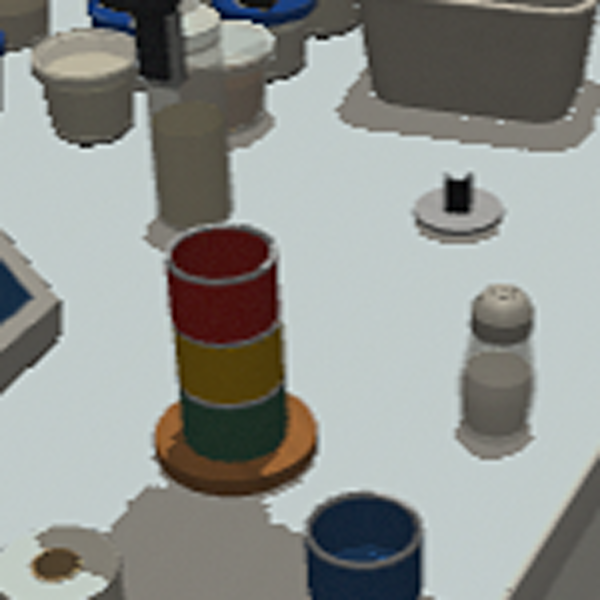

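Red is nested flush at (0.5647, -0.1257), with the tower straight in the side view. Next is the lid near (0.554, -0.403).

{"method": "drive_tool", "body": {
  "deltas": [
    {"rot": [0,0,0],"travel": [0,-0.015,0],"grip": -1},
    {"rot": [0,0,0],"travel": [-0.002,-0.03,0],"grip": -1},
    {"rot": [0,0,0],"travel": [-0.002,-0.038,0],"grip": -1},
    {"rot": [0,0,0],"travel": [-0.002,-0.038,0],"grip": -1},
    {"rot": [0,0,0],"travel": [-0.002,-0.038,0],"grip": -1},
    {"rot": [0,0,0],"travel": [0,-0.038,0],"grip": -1},
    {"rot": [0,0,0],"travel": [0,-0.035,-0.01],"grip": -1},
    {"rot": [0,0,0],"travel": [0,-0.025,-0.02],"grip": -1},
    {"rot": [0,0,0],"travel": [0,-0.015,-0.02],"grip": -1},
    {"rot": [0,0,0],"travel": [0,-0.005,-0.02],"grip": -1},
    {"rot": [0,0,0],"travel": [0,0,0],"grip": -1},
    {"rot": [0,0,0],"travel": [0,0,0],"grip": -1}
  ]
}}

```text
time_s: 21.72
tcp_pos: [0.5508, -0.4018, 0.159]
tool_rot: [-0.001, 1.0, 0.0, -0.002]
ft_force: [0.7, -0.4, 0.0]
gripper_width: 1.004
```

```bash
python3 - <<'E'
from h import *
s=observe(); f=cams.grab_frame("wrist"); cv2.imwrite("pics/w15.png",f["img"])
t=s["tcp_pos"]; T=wristT(s,f); print(s["time_s"],np.round(t,4),np.round(s["tool_rot"],4),np.round(s["ft_force"],2))
for p,z in (((.555,-.403,.010),0),((.555,-.403,.034),0)): print(proj(f,np.array(p),T))
E
```

```text
21.7167 [ 0.5508 -0.4018  0.159 ] [-1.4e-03  1.0e+00  4.0e-04 -1.8e-03] [ 0.74 -0.42  0.  ]
[280.93807832 188.89783335]
[280.98836627 196.68982253]
```

View pics/w15.png

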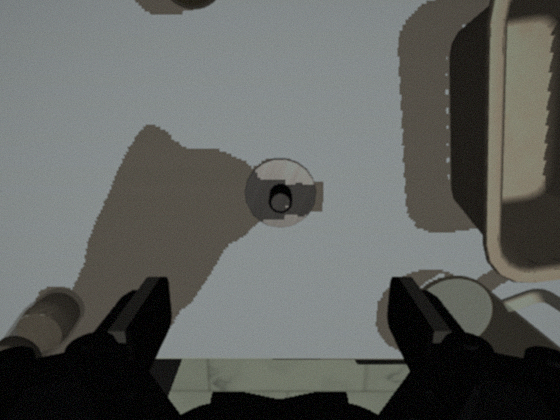

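The lid disc is at about (280,192), its knob top at about (281,201), and the tub edge at column 455 and beyond. I measure these.

```bash
python3 - <<'E'
from h import *
s=observe(); f=cams.grab_frame("wrist"); T=wristT(s,f); t=s["tcp_pos"]
im=f["img"]; o=cv2.resize(im[140:245,210:350],None,fx=5,fy=5,interpolation=cv2.INTER_NEAREST); cv2.imwrite("pics/w15z.png",o)
h=cv2.cvtColor(im,cv2.COLOR_BGR2HSV); g=cv2.GaussianBlur(im,(3,3),0)
k=(cv2.cvtColor(g,cv2.COLOR_BGR2GRAY)<45).astype(np.uint8); n,l,st,c=cv2.connectedComponentsWithStats(k)
for i in range(1,n):
    if st[i,4]>40 and abs(c[i][0]-280)<40 and abs(c[i][1]-195)<40: print("knob",c[i],st[i])
for z in (.022,.034): print(np.round(onz(f,(281,201),z,T),4))
print("disc",np.round(onz(f,(280,192),.010,T),4))
print("tub base/top",onz(f,(455,150),0,T),onz(f,(488,200),.1,T))
print("hsv disc/table/shadow",h[170,270],h[170,350],h[180,200],h[212,262])
E
```

```text
knob [279.81842818 196.90514905] [268 184  25  31 369]
[ 0.5492 -0.4031  0.022 ]
[ 0.5526 -0.4031  0.034 ]
disc [ 0.5535 -0.4023  0.01  ]
tub base/top [ 0.58638637 -0.54392786  0.        ] [ 0.57196968 -0.51971764  0.1       ]
hsv disc/table/shadow [ 26  16 131] [ 70  11 145] [17 41 87] [15 10 52]
```

View pics/w15z.png

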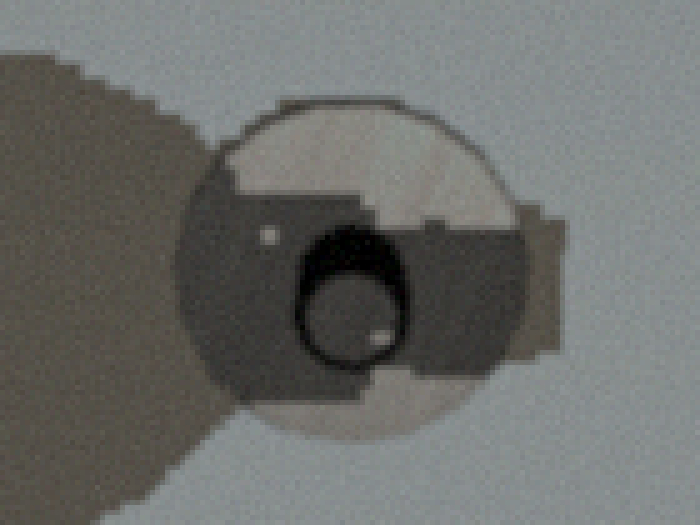

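Knob and disc fits agree: lid at (0.5514, -0.4027), with the top view within 3 mm. I descend to TCP z of about 0.014, which keeps the tips above the disc.

{"method": "drive_tool", "body": {
  "deltas": [
    {"rot": [0,0,0],"travel": [0.0005,-0.001,-0.02],"grip": -1},
    {"rot": [0,0,0],"travel": [0,0,-0.035],"grip": -1},
    {"rot": [0,0,0],"travel": [0,0,-0.035],"grip": -1},
    {"rot": [0,0,0],"travel": [0,0,-0.03],"grip": -1},
    {"rot": [0,0,0],"travel": [0,0,-0.015],"grip": -1},
    {"rot": [0,0,0],"travel": [0,0,-0.005],"grip": -1},
    {"rot": [0,0,0],"travel": [0,0,0],"grip": -1},
    {"rot": [0,0,0],"travel": [0,0,0],"grip": -1}
  ]
}}

```text
time_s: 22.48
tcp_pos: [0.5536, -0.4042, 0.0237]
tool_rot: [0.001, 1.0, 0.001, 0.001]
ft_force: [0.7, 0.0, 0.9]
gripper_width: 1.002
```

```bash
python3 - <<'E'
from h import *
s=observe(); f=cams.grab_frame("wrist"); cv2.imwrite("pics/w16.png",f["img"])
t=s["tcp_pos"]; print(s["time_s"],np.round(t,4),np.round(s["tool_rot"],4),np.round(s["ft_force"],2))
g=cams.grab_frame("side"); cv2.imwrite("pics/s16.png",cv2.resize(g["img"][60:210,230:380],None,fx=4,fy=4,interpolation=cv2.INTER_CUBIC))
E
```

```text
22.4833 [ 0.5536 -0.4042  0.0237] [8.0e-04 1.0e+00 6.0e-04 1.3e-03] [0.66 0.05 0.89]
```

View pics/w16.png

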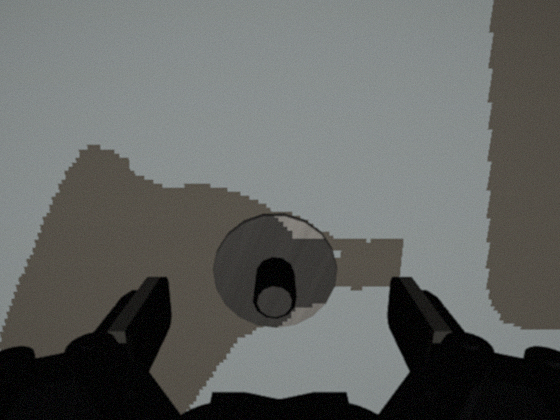

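View pics/s16.png

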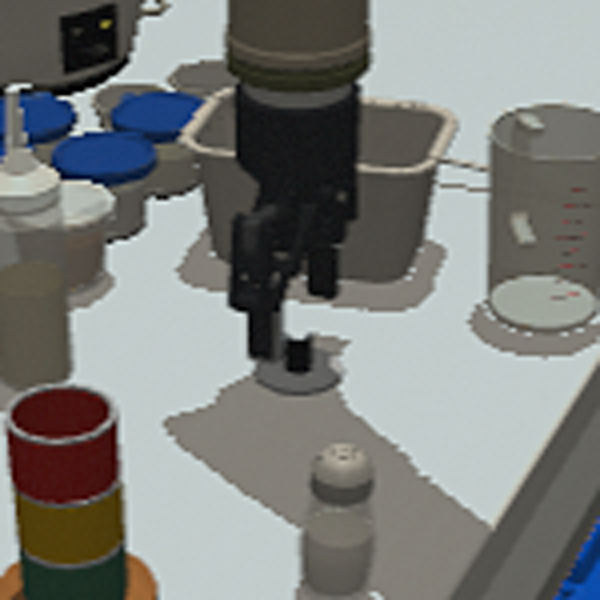

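```bash
python3 - <<'E'
from h import *
s=observe(); f=cams.grab_frame("wrist"); T=wristT(s,f)
cv2.imwrite("pics/w16z.png",cv2.resize(f["img"][200:340,200:350],None,fx=4,fy=4,interpolation=cv2.INTER_NEAREST))
print(np.round(s["tcp_pos"],4),np.round(onz(f,(274,301.5),.034,T),4),np.round(onz(f,(275.5,270),.010,T),4))
E
```

```text
[ 0.5536 -0.4045  0.0239] [ 0.5507 -0.4026  0.034 ] [ 0.5529 -0.403   0.01  ]
```

View pics/w16z.png

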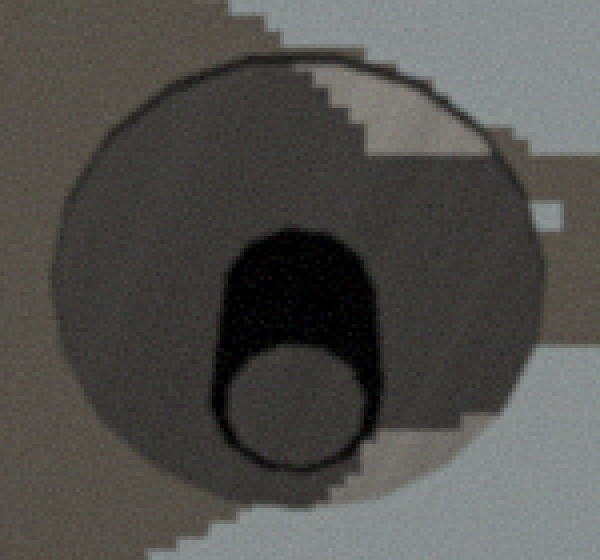

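The lid is confirmed at about (0.5515, -0.403); the TCP sits about 2 mm off. I correct that, go down and grip.

{"method": "drive_tool", "body": {
  "deltas": [
    {"rot": [0,0,0],"travel": [-0.002,0.0015,-0.005],"grip": -1},
    {"rot": [0,0,0],"travel": [0,0,-0.004],"grip": -1},
    {"rot": [0,0,0],"travel": [0,0,0],"grip": -1},
    {"rot": [0,0,0],"travel": [0,0,0],"grip": -1}
  ]
}}

```text
time_s: 22.97
tcp_pos: [0.5499, -0.4021, 0.0119]
tool_rot: [-0.0, 1.0, 0.0, -0.0]
ft_force: [0.4, -0.1, -0.1]
gripper_width: 1.0
```

{"method": "drive_tool", "body": {
  "deltas": [
    {"rot": [0,0,0],"travel": [0,0,0],"grip": 0},
    {"rot": [0,0,0],"travel": [0,0,0],"grip": 0.3},
    {"rot": [0,0,0],"travel": [0,0,0],"grip": 0.5},
    {"rot": [0,0,0],"travel": [0,0,0],"grip": 0.6},
    {"rot": [0,0,0],"travel": [0,0,0],"grip": 1},
    {"rot": [0,0,0],"travel": [0,0,0],"grip": 1},
    {"rot": [0,0,0],"travel": [0,0,0],"grip": 1},
    {"rot": [0,0,0],"travel": [0,0,0],"grip": 1},
    {"rot": [0,0,0],"travel": [0,0,0],"grip": 1}
  ]
}}

```text
time_s: 23.72
tcp_pos: [0.5505, -0.4024, 0.0126]
tool_rot: [0.0, 1.0, 0.0, 0.0]
ft_force: [0.1, -0.2, 2.6]
gripper_width: 0.186
```

{"method": "drive_tool", "body": {
  "deltas": [
    {"rot": [0,0,0],"travel": [0,0,0.012],"grip": 1},
    {"rot": [0,0,0],"travel": [0,0,0.03],"grip": 1},
    {"rot": [0,0,0],"travel": [0,0,0.035],"grip": 1},
    {"rot": [0,0,0],"travel": [0,0,0.035],"grip": 1},
    {"rot": [0,0,0],"travel": [0,0,0.035],"grip": 1},
    {"rot": [0,0,0],"travel": [0,0,0.025],"grip": 1},
    {"rot": [0,0,0],"travel": [0,0,0],"grip": 1},
    {"rot": [0,0,0],"travel": [0,0,0],"grip": 1}
  ]
}}

```text
time_s: 24.38
tcp_pos: [0.5509, -0.4025, 0.1867]
tool_rot: [0.001, 1.0, 0.0, 0.001]
ft_force: [-0.1, 0.2, -1.7]
gripper_width: 0.181
```

```bash
python3 - <<'E'
from h import *
s=observe(); f=cams.grab_frame("wrist"); cv2.imwrite("pics/w17.png",f["img"])
t=s["tcp_pos"]; T=wristT(s,f);print(s["time_s"],np.round(t,4),np.round(s["tool_rot"],4),np.round(s["ft_force"],2))
print("expect disc ctr",proj(f,np.array(t)-[0,0,.0026],T), [proj(f,np.array(t)+[0,y,-.0026],T).round(1) for y in (-.029,.029)],[proj(f,np.array(t)+[y,0,-.0026],T).round(1) for y in (-.029,.029)])
E
```

```text
24.3833 [ 0.5509 -0.4025  0.1867] [1.0e-03 1.0e+00 5.0e-04 1.4e-03] [-0.08  0.25 -1.69]
expect disc ctr [278.73279809 280.13498378] [array([345.9, 280.2]), array([211.5, 280.1])] [array([278.6, 337.8]), array([278.8, 216.1])]
```

View pics/w17.png

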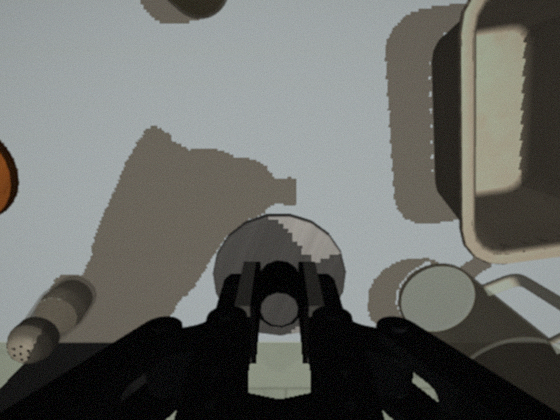

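The lid is held level, with its disc at columns 214 to 346 (centred) and its top row at 214, an offset of under 1 mm. I carry it to the tower.

{"method": "drive_tool", "body": {
  "deltas": [
    {"rot": [0,0,0],"travel": [0.001,0.015,0],"grip": 1},
    {"rot": [0,0,0],"travel": [0.002,0.03,0],"grip": 1},
    {"rot": [0,0,0],"travel": [0.002,0.036,0],"grip": 1},
    {"rot": [0,0,0],"travel": [0.002,0.038,0],"grip": 1},
    {"rot": [0,0,0],"travel": [0.002,0.038,0],"grip": 1},
    {"rot": [0,0,0],"travel": [0.002,0.038,0],"grip": 1},
    {"rot": [0,0,0],"travel": [0.001,0.035,0],"grip": 1},
    {"rot": [0,0,0],"travel": [0.001,0.025,0],"grip": 1},
    {"rot": [0,0,0],"travel": [0,0.015,0],"grip": 1},
    {"rot": [0,0,0],"travel": [0,0.0065,0],"grip": 1},
    {"rot": [0,0,0],"travel": [0,0,0],"grip": 1},
    {"rot": [0,0,0],"travel": [0,0,0],"grip": 1}
  ]
}}

```text
time_s: 25.43
tcp_pos: [0.5627, -0.1265, 0.1836]
tool_rot: [0.0, 1.0, 0.0, -0.001]
ft_force: [0.0, 0.1, -1.1]
gripper_width: 0.186
```

```bash
python3 - <<'E'
from h import *
s=observe(); f=cams.grab_frame("wrist"); cv2.imwrite("pics/w18.png",f["img"])
t=s["tcp_pos"]; T=wristT(s,f);print(s["time_s"],np.round(t,4),np.round(s["tool_rot"],4),np.round(s["ft_force"],2))
g=cams.grab_frame("side"); cv2.imwrite("pics/s18.png",cv2.resize(g["img"][60:260,170:370],None,fx=3,fy=3,interpolation=cv2.INTER_CUBIC))
E
```

```text
25.4333 [ 0.5627 -0.1265  0.1836] [ 2.e-04  1.e+00  2.e-04 -7.e-04] [ 0.03  0.08 -1.13]
```

View pics/w18.png

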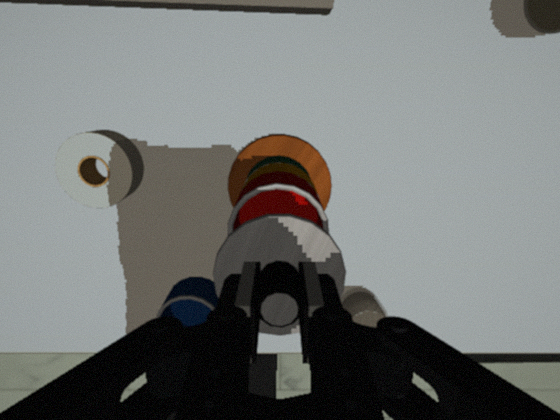

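View pics/s18.png

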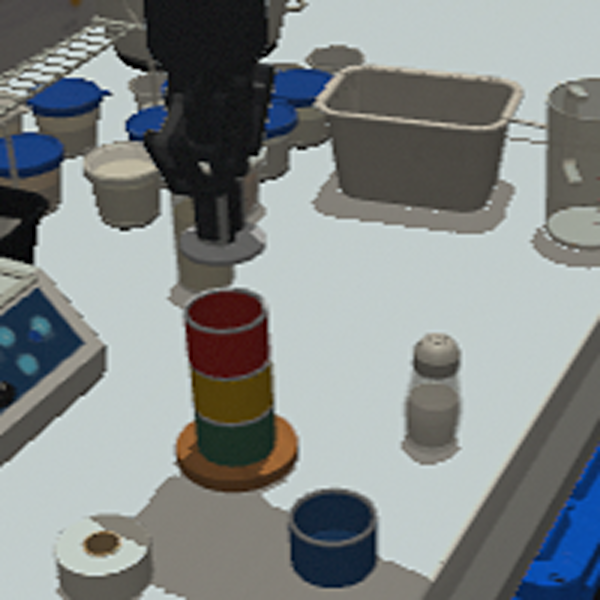

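The lid is aligned above red, so I lower it.

{"method": "drive_tool", "body": {
  "deltas": [
    {"rot": [0,0,0],"travel": [0.001,0.0005,-0.008],"grip": 1},
    {"rot": [0,0,0],"travel": [0,0,-0.014],"grip": 1},
    {"rot": [0,0,0],"travel": [0,0,-0.01],"grip": 1},
    {"rot": [0,0,0],"travel": [0,0,-0.004],"grip": 1},
    {"rot": [0,0,0],"travel": [0,0,0],"grip": 1},
    {"rot": [0,0,0],"travel": [0,0,0],"grip": 1}
  ]
}}

```text
time_s: 26.03
tcp_pos: [0.5642, -0.1255, 0.1482]
tool_rot: [-0.0, 1.0, 0.0, -0.0]
ft_force: [0.4, 0.7, 0.6]
gripper_width: 0.181
```

{"method": "drive_tool", "body": {
  "deltas": [
    {"rot": [0,0,0],"travel": [0,0,-0.003],"grip": 1},
    {"rot": [0,0,0],"travel": [0,0,-0.003],"grip": 1},
    {"rot": [0,0,0],"travel": [0,0,-0.002],"grip": 1},
    {"rot": [0,0,0],"travel": [0,0,0],"grip": 1},
    {"rot": [0,0,0],"travel": [0,0,0],"grip": 1}
  ]
}}

```text
time_s: 26.45
tcp_pos: [0.5642, -0.1252, 0.1403]
tool_rot: [0.0, 1.0, 0.0, -0.0]
ft_force: [0.3, -0.3, -1.0]
gripper_width: 0.185
```

{"method": "drive_tool", "body": {
  "deltas": [
    {"rot": [0,0,0],"travel": [0,0,-0.002],"grip": 1},
    {"rot": [0,0,0],"travel": [0,0,-0.002],"grip": 1},
    {"rot": [0,0,0],"travel": [0,0,0],"grip": 1},
    {"rot": [0,0,0],"travel": [0,0,0],"grip": 1}
  ]
}}

```text
time_s: 26.78
tcp_pos: [0.5642, -0.1252, 0.1362]
tool_rot: [0.0, 1.0, 0.0, -0.0]
ft_force: [0.0, -0.4, -0.9]
gripper_width: 0.186
```

{"method": "drive_tool", "body": {
  "deltas": [
    {"rot": [0,0,0],"travel": [0,0,-0.001],"grip": 1},
    {"rot": [0,0,0],"travel": [0,0,0],"grip": 1},
    {"rot": [0,0,0],"travel": [0,0,0],"grip": 1}
  ]
}}

```text
time_s: 27.03
tcp_pos: [0.5645, -0.1253, 0.1356]
tool_rot: [0.0, 1.0, 0.0, 0.0]
ft_force: [-0.8, 0.3, 1.0]
gripper_width: 0.19
```

Contact comes at 0.1356, the predicted seat. I release and rise.

{"method": "drive_tool", "body": {
  "deltas": [
    {"rot": [0,0,0],"travel": [0,0,0],"grip": 0.6},
    {"rot": [0,0,0],"travel": [0,0,0],"grip": 0.4},
    {"rot": [0,0,0],"travel": [0,0,0],"grip": 0},
    {"rot": [0,0,0],"travel": [0,0,0],"grip": -0.5},
    {"rot": [0,0,0],"travel": [0,0,0],"grip": -1},
    {"rot": [0,0,0],"travel": [0,0,0],"grip": -1},
    {"rot": [0,0,0],"travel": [0,0,0.015],"grip": -1},
    {"rot": [0,0,0],"travel": [0,0,0.03],"grip": -1},
    {"rot": [0,0,0],"travel": [0,0,0.035],"grip": -1},
    {"rot": [0,0,0],"travel": [0,0,0.03],"grip": -1},
    {"rot": [0,0,0],"travel": [0,0,0],"grip": -1},
    {"rot": [0,0,0],"travel": [0,0,0],"grip": -1}
  ]
}}

```text
time_s: 28.03
tcp_pos: [0.5652, -0.1253, 0.2472]
tool_rot: [0.0, 1.0, 0.0, 0.002]
ft_force: [-0.3, 0.4, -1.3]
gripper_width: 0.999
```

```bash
python3 - <<'E'
from h import *
s=observe(); f=cams.grab_frame("wrist"); cv2.imwrite("pics/w20.png",f["img"])
t=s["tcp_pos"]; T=wristT(s,f);print(s["time_s"],np.round(t,4),np.round(s["tool_rot"],4),np.round(s["ft_force"],2))
print("expected disc ctr/left/right/near",[proj(f,np.array(p),T).round(1) for p in ((.5642,-.1255,.133),(.5642,-.0965,.133),(.5642,-.1545,.133),(.5642,-.1255,.157))])
g=cams.grab_frame("side"); cv2.imwrite("pics/s20.png",cv2.resize(g["img"][90:240,190:340],None,fx=4,fy=4,interpolation=cv2.INTER_CUBIC))
g=cams.grab_frame("top"); cv2.imwrite("pics/t20.png",g["img"])
E
```

```text
28.0333 [ 0.5652 -0.1253  0.2472] [5.0e-04 1.0e+00 4.0e-04 1.8e-03] [-0.34  0.44 -1.25]
expected disc ctr/left/right/near [array([279. , 208.7]), array([238.7, 208.7]), array([319.4, 208.8]), array([279. , 219.1])]
```

View pics/w20.png

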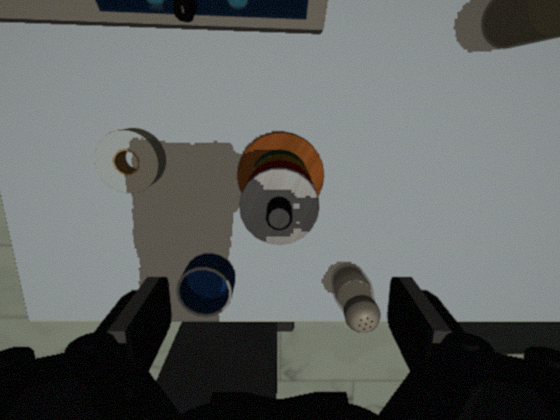

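View pics/s20.png

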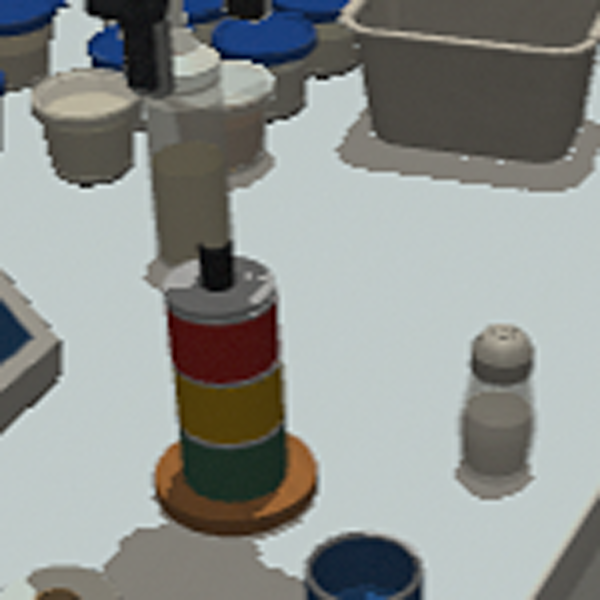

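View pics/t20.png

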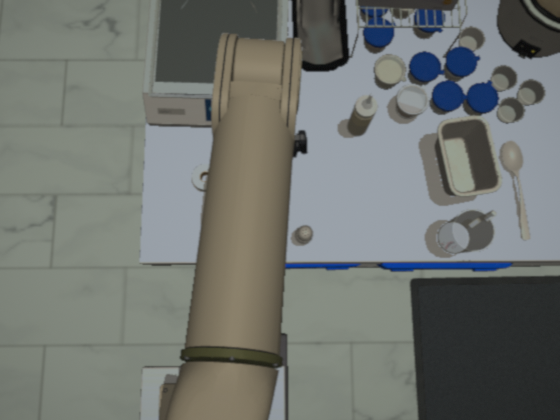

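The lid's disc covers columns 240 to 319, against 239 to 319 expected when seated. The side view shows it flush and level, and the salt, blue pot and labels have not moved. I hand in.

```bash
python3 -c "
from bench import ticket,observe
print(ticket.hand_in())"
```

```text
the job is handed in; nothing more can be done
None
```

I built the tower in order: green in the stand, yellow on green, red on yellow, and the lid on top. I handed it in at about 28 s of the 109 s allowed; the hand-in gives no verdict.

- **Seating:** each part made contact within 0.2 mm of the height predicted for a proper seat. The tool stood at 20.2, 61.1, 97.2 and 135.6 mm. I released each part there.
- **Alignment:** the three rim centres measured after release lie within about 1.6 mm of each other. Green is within about 1.5 mm of the recess centre. The lid's outline matched its expected seated position within about 1 pixel, and the side view shows the tower straight.
- **Bystanders:** the blue pot, salt shaker and label roll look unmoved in the last wrist image. This was checked by eye, not measured. The arm hid the tower, the blue pot and most of the label roll in the final top view.
- **Disagreements:** the top and wrist cameras differed by up to 3 mm when locating parts on the table. The grip read about 1 mm narrower on the red pot than on the others; I found no cause, and it seated normally.

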